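# Pack the spice grinder's parts into their clip box

## Robot

A 6-joint arm with a two-finger parallel gripper is mounted at the origin on the work surface. World frame = base frame: x ahead of the robot, y to its left, z up, the work surface at z = 0. Lengths are in m, angles in rad, forces in N, time in s.
With the tool pointing down it reaches from about 0.275 to 0.85 m from the base axis. Payload 5.2 kg.
Tool frame: the origin (TCP) lies at the very end of the fingers, on their centre line; the grasp point (between the pads) lies 19 mm behind it; z points along the fingers, y is the direction in which the jaws open and shut (so a half turn about z gives the same grasp; the last joint's range is limited). The gripper opens to 85 mm and grips with 20 to 120 N. Pads are 22 mm wide; open, the fingers measure 114 mm over their backs; the gripper's body (76 mm by 85 mm) begins 54 mm behind the grasp point. The pads swing forward as they close: fully open they stand 13 mm farther back than shut.
Start: joints at [1.127, 0.259, 1.535, -0, 1.348, -0.203], TCP at [0.131, 0.534, 0.231] pointing down, gripper open.
Joint ranges: [-3.14, 3.14], [-0.91, 2.08], [0.19, 2.58], [-1.22, 4.36], [0.22, 2.71], [-3.12, 3.12]. Speed limits (rad/s): [2.57, 2.57, 3.14, 3.14, 3.14, 3.14].

## Interface

Orientations are given as a unit quaternion [w, x, y, z].
In Python, from plant import ctrl, capture, workorder, find_in, cut_out, landmark_of gives the robot as it stands.
- The arm moves only by the shell command python3 -m jog 'ROWS'. ROWS is JSON, a list of rows, each an object with "fingers": the finger opening in mm, from 0 to 85.4; "translation": the shift along the tool's x, y, z as a fraction of full scale, a list of three; "spin": the turn about the tool's z as a fraction of full scale. In form: [{"fingers": fingers, "translation": [tx, ty, tz], "spin": spin}, ...]. A call has 1 to 5 rows; each row is the pose to reach, as a shift and turn from the pose commanded when the call began, along the tool's axes at that moment; what a row does not reach only later rows make up. Full scale, the value 1, is 0.4 m for a shift and 120 degrees for a turn. A row lasts 1/8 s, in which the tool goes at most 62.5 mm and 10.7 degrees, less where a joint would pass 70% of its speed; a pose out of reach is approached as far as the arm can. A call with a number of a shift or a turn outside -1 to 1 is refused whole. A call with a gripper value outside its range is refused whole. The fingers move at their own pace and stop on an object; the grip force is fixed at half the most. Time passes only in rows, so rows that repeat a pose let the fingers close. It gives the time, the measured TCP pose, the force and the opening at its end, in the units of the state.
- ctrl.observe(): the state, without advancing time (a new reading comes with each control period).
- capture(name): name is "side" or "top"; returns a dict with "img" (420x560x3 uint8, red, green, blue), "z_map" (420x560 float32, m along the optical axis (not along the pixel's ray), 0 where there is no reading), "camera_matrix" (3x3 intrinsics, pixels), "k1" (the pictures are not rectified: a ray, as slopes to the right and down, at radius r is drawn at 1 + k1 r^2 times it, then the intrinsics apply), "rvec" (rotation vector, rad) and "tvec" (3), from world to camera coordinates, as OpenCV has them. Camera axes: x right, y down, z forward; pixel columns grow to the right and rows downward; lengths in m; the calibration is good to about 2 mm. A picture is of the moment at which its call begins.
- workorder.close_job(): hands the job in, once; it reports no verdict.
Trained networks look in the newest picture that a camera, given by its name, has taken for a name from the list of things; names that differ only in an ending like _2 or _b are one class to them, and where a whole thing is asked for, a point or a joint stands for the part that bears it (a point fixed in the world has none). Each returns a list of dicts, best first, with "confidence" (0 to 1); they miss things now and then, are a little off and sometimes report something else, mostly with a low value. They report only what shows in the picture. A call takes as long as a camera call. They do not tell look-alikes from the thing itself.
- find_in(camera, query): "xyz" ([x, y, z] in m, in the coordinates of the camera as it stood for that picture, good to about 4 mm: the middle of the surface that is visible of it).
- cut_out(camera, query): "region" (420x560 bool, what is visible of it).
- landmark_of(camera, query): "xyz" ([x, y, z] in m, in the coordinates of the camera as it stood for that picture, good to about 4 mm: a listed point, or the origin of a listed thing).
The state is a dict: "clock": time; "qpos": joint angles; "joint_velocities": joint speeds; "joint_efforts": joint torques, N m; "position": TCP position; "eef_rot": TCP orientation; "ft_force": force on the tool from outside, world axes, zero at the start; "moment": the same for the moment, N m; "gripper_width": opening from 0.0 (shut) to 1.0 (fully open).
Only numpy, scipy, OpenCV 4.12 (cv2) and the standard library are available. Lean on these libraries where they do the work, as an engineer would, in place of code of your own. Each camera call takes 0.05 s, during which the arm holds its last target.

## Task

Put the spice grinder's four loose parts away in the clear plastic box: the bladed cup standing in the round well with its lid seated on it, the locking collar flat over the spindle, and the measuring scoop upright on its bowl in the plain long tray. The sauce cup, the egg ring and the teaspoon belong elsewhere: leave them where they are.

Things in the scene. Friction and masses are not known exactly. Their poses are not given: they have to be found in the camera images.
- well_insert: White moulded insert, 88 (x) by 160 (y) mm, 24 mm high, fixed in the clear box. Origin: centre of its underside, z up. Solid block with one round well in its middle, 76 mm across, 20 mm deep: well floor 4 mm above the origin. The three inserts lie side by side in the box in any order (90 mm apart along x, same yaw).
- spindle_insert: White moulded insert, 88 (x) by 160 (y) mm, 24 mm high, fixed in the clear box. Origin: centre of its underside, z up. Shallow open tray, walls 4 mm thick, floor 4 mm thick, with one upright round spindle in its middle, 21 mm thick, tapered top 38 mm above the origin. The fixed open box around the inserts is 276 x 170 mm, its walls 60 mm high above the counter.
- long_insert: White moulded insert, 88 (x) by 160 (y) mm, 24 mm high, fixed in the clear box. Origin: centre of its underside, z up. Plain shallow open tray, empty: walls 4 mm thick and 24 mm high, floor 4 mm thick, inside 80 x 152 mm. All inserts stand 4 mm above the counter, on the floor of the box.
- bladed_cup: Grinding cup of the spice grinder: straight-sided open steel cup, 60 mm outside diameter, 54 mm inside, 58 mm high, with a bright four-winged blade on its floor (up to 25 mm above the underside). Origin: centre of its underside, z up through the mouth. About 0.16 kg, stands on the counter.
- cup_lid: Steel lid of the cup, on its plug: plug 46 mm across and 6 mm deep, disc 66 mm across (6 to 10 mm above the origin), on top a straight grip bar 40 mm long (x), 12 mm wide (y), 10 to 28 mm above the origin. Origin: centre of the plug's underside, z up; seated, it is 52 mm above the cup's origin. About 0.07 kg.
- lock_collar: Locking collar of the grinder: thick flat steel ring, 60 mm outside diameter, 40 mm hole, 16 mm high, three short dark marks on its top. Origin: centre of the hole at the underside, z up. About 0.12 kg, lies flat.
- scoop: Measuring scoop of the grinder, 114 mm long in x: round steel bowl (38 mm across the rim, 22 mm high) centred at x = -35 mm; flat straight handle from x = -17 to +60 mm, 12 mm wide, 17 to 22 mm above the underside. Origin: under the handle near the bowl, at the underside's height; z up. Stands on its bowl, handle in the air. About 0.04 kg.
- sauce_cup: Look-alike: small flared steel sauce cup without a blade, 64 mm across the rim, 44 mm at the foot, 38 mm high. Origin: centre of its underside. Loose, stays where it is.
- egg_ring: Look-alike: thin steel egg ring for the griddle, 84 mm across, 18 mm high, wall 2.5 mm, with a flat handle tab that reaches 65 mm from the centre along its x. Origin: centre of the ring at the underside. Loose, stays where it is.
- teaspoon: Look-alike: plain steel teaspoon with an oval bowl, 133 mm long along its x (from -63 to +70 mm, bowl at +x), 30 mm wide, at most 11 mm high. Origin: at the underside. Loose, stays where it is. Other kitchen things (grinder 180 mm high, salt cellar, griddle, board, box lid) stand around the edges, clear of the work.
Mind the look-alikes: they are no part of the job. Leave any green look-alike of the lock_collar alone.

How it is judged:
At the end, for the whole second after the job is handed in: Cup upright on the well's floor, within 12 mm of its centre; lid seated level on it, within 9 mm; collar flat on its tray floor, within 14 mm of the spindle; scoop on its bowl, flat on the long tray's floor, within 34 mm across, 40 mm along; tilts under 0.1 rad; all released and still (horizontal distance between bladed_cup and well_insert below 0.012 m and z of bladed_cup in the frame of well_insert below 0.008 m and angle between each of bladed_cup, cup_lid, lock_collar, scoop's own z axis and vertical below 0.1 rad and horizontal distance between cup_lid and bladed_cup below 0.009 m and z of cup_lid in the frame of bladed_cup between 0.048 and 0.056 m and horizontal distance between lock_collar and spindle_insert below 0.014 m and z of lock_collar in the frame of spindle_insert below 0.009 m and z of scoop in the frame of long_insert below 0.009 m and x of scoop in the frame of long_insert between -0.034 and 0.034 m and y of scoop in the frame of long_insert between -0.04 and 0.04 m and linear speed of each of bladed_cup, cup_lid, lock_collar, scoop below 0.02 m/s); the robot touches nothing.
It fails at once if the sauce cup is moved more than 30 mm from where it was (distance of sauce_cup from where it was at the start of the episode above 0.03 m).
It fails at once if the egg ring is moved more than 30 mm from where it was (distance of egg_ring from where it was at the start of the episode above 0.03 m).
It fails at once if the teaspoon is moved more than 30 mm from where it was (distance of teaspoon from where it was at the start of the episode above 0.03 m).
It also fails if it takes over 136 s, if anything falls off the work surface, if the arm or the gripper's body presses on something with over 40 N, if the wrist force passes 120 N, or if a joint passes its speed limit or range.

## Working session

There is one attempt and no reset: what is moved stays moved. The work goes in short steps, Python scripts to look and compute and a shell command to move; the robot and the scene stay as the last step left them, time stands still between calls to the robot, and variables do not carry over. Pictures are saved under pics/ and viewed, and the job is handed in when it is done.

```bash
ls; mkdir -p pics; cat > h.py <<'E'
import numpy as np, cv2
from plant import ctrl, capture, workorder, find_in, cut_out, landmark_of
def c2w(c,p):
    R,_=cv2.Rodrigues(np.array(c["rvec"],float)); return R.T@(np.array(p,float).ravel()-np.array(c["tvec"],float).ravel())
def dist(c): return np.array([c["k1"],0,0,0],float)
def cloud(c):
    z=c["z_map"]; h,w=z.shape
    v,u=np.mgrid[:h,:w]; pts=np.stack([u,v],-1).reshape(-1,1,2).astype(float)
    n=cv2.undistortPoints(pts,np.array(c["camera_matrix"],float),dist(c)).reshape(h,w,2)
    P=np.stack([n[...,0]*z,n[...,1]*z,z],-1)
    R,_=cv2.Rodrigues(np.array(c["rvec"],float))
    W=(P-np.array(c["tvec"],float).ravel())@R; W[z<=0]=np.nan
    return W
def proj(c,p):
    return cv2.projectPoints(np.array(p,float).reshape(-1,1,3),np.array(c["rvec"],float),np.array(c["tvec"],float),np.array(c["camera_matrix"],float),dist(c))[0].reshape(-1,2)
def save(c,name,crop=None,s=1):
    im=c["img"][...,::-1]
    if crop: x0,y0,x1,y1=crop; im=im[y0:y1,x0:x1]
    cv2.imwrite("pics/"+name,cv2.resize(im,None,fx=s,fy=s,interpolation=cv2.INTER_CUBIC))
E
python3 - <<'E'
from h import *
import pickle
D={}
for n in("top","side"):
    c=capture(n); save(c,n+"0.png",s=1.4); D[n]=c
    print(n,c2w(c,[0,0,0]))
    for q in "well_insert spindle_insert long_insert bladed_cup cup_lid lock_collar scoop sauce_cup egg_ring teaspoon".split():
        print(q,[(np.round(c2w(c,d["xyz"]),3).tolist(),proj(c,c2w(c,d["xyz"]))[0].round().tolist(),round(d["confidence"],2)) for d in landmark_of(n,q)[:4]])
pickle.dump(D,open("d0.pkl","wb"))
print(ctrl.observe())
E
```

```text
pics
top [0.3568815  0.00792621 1.33937343]
well_insert [([0.505, 0.353, 0.004], [159.0, 221.0], 0.6), ([0.519, 0.264, 0.003], [193.0, 215.0], 0.57), ([0.354, -0.312, 0.001], [421.0, 273.0], 0.54)]
spindle_insert [([0.505, 0.353, 0.006], [158.0, 221.0], 0.97), ([0.353, -0.312, -0.0], [421.0, 274.0], 0.41)]
long_insert [([0.549, 0.174, 0.003], [227.0, 202.0], 0.57)]
bladed_cup [([0.498, -0.309, 0.0], [416.0, 217.0], 0.89), ([0.419, -0.196, -0.002], [373.0, 249.0], 0.22)]
cup_lid [([0.579, -0.155, 0.004], [354.0, 187.0], 0.96), ([0.547, 0.177, 0.004], [226.0, 203.0], 0.73), ([0.643, -0.268, 0.002], [397.0, 162.0], 0.43), ([0.469, -0.039, 0.001], [311.0, 231.0], 0.2)]
lock_collar [([0.602, -0.379, 0.002], [441.0, 176.0], 0.81), ([0.645, -0.267, -0.0], [396.0, 161.0], 0.77), ([0.7, -0.371, -0.003], [435.0, 139.0], 0.69)]
scoop [([0.419, -0.192, -0.002], [372.0, 249.0], 0.81)]
sauce_cup [([0.698, -0.059, 0.001], [315.0, 144.0], 0.67), ([0.472, -0.039, 0.002], [311.0, 230.0], 0.62)]
egg_ring [([0.351, -0.313, 0.002], [421.0, 275.0], 0.48)]
teaspoon [([0.421, -0.193, -0.0], [372.0, 248.0], 
[... 816 characters left out ...]
0], 0.65)]
{'clock': 1.1, 'qpos': array([ 1.12722265e+00,  2.58625988e-01,  1.53498086e+00,  1.34537382e-05,
        1.34801292e+00, -2.02832225e-01]), 'joint_velocities': array([ 0.00016092,  0.00118511,  0.00130859, -0.00162096, -0.00043444,
        0.00051349]), 'joint_efforts': array([-1.43395960e-04, -4.45934057e+01, -2.90895742e+01, -5.96954396e-05,
        5.38768873e-04, -2.97873794e-05]), 'position': array([0.13112705, 0.53415127, 0.23130343]), 'eef_rot': array([-1.05266620e-05,  1.20081732e-01,  9.92764009e-01, -1.07712952e-05]), 'ft_force': array([-0.30960298,  1.09256256,  0.27680561]), 'moment': array([-0.00425718, -0.03735406, -0.02225694]), 'gripper_width': 1.0018115590630785}
```

View pics/top0.png

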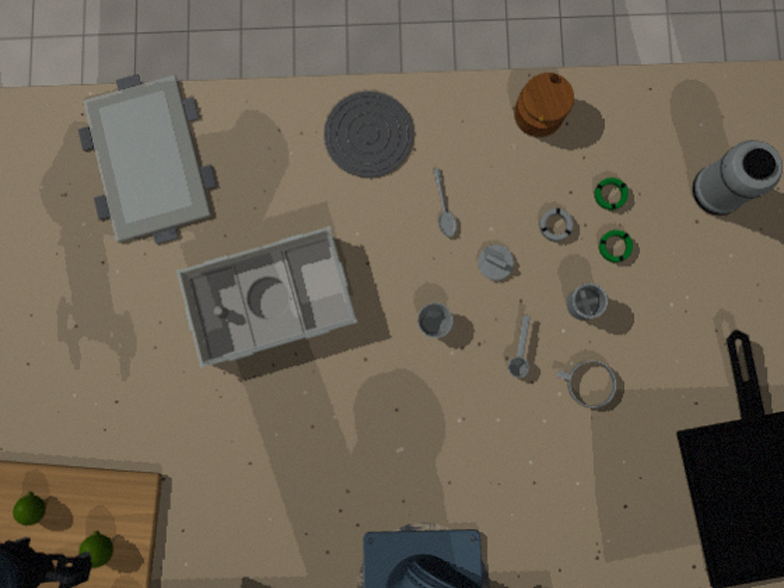

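View pics/side0.png

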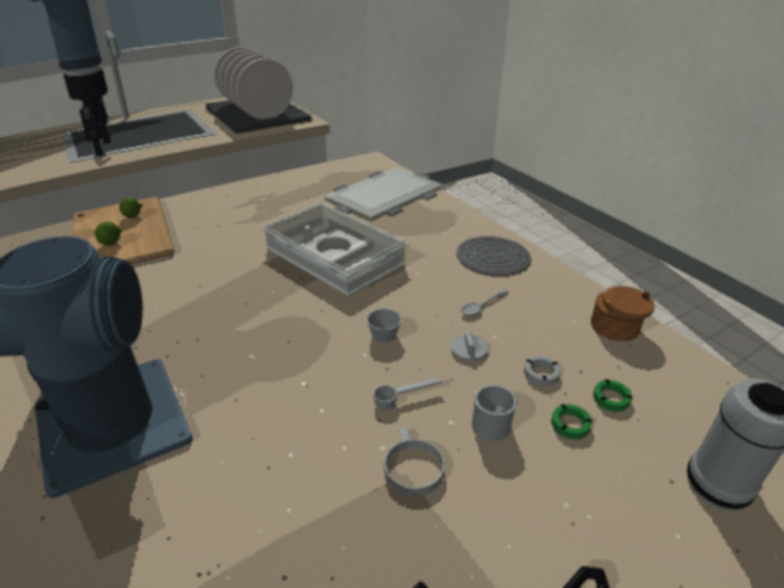

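Top view (original pixels): the lock_collar candidates are the grey ring at (397,160) and green rings at (436,139) and (440,176); grey steel is the one meant. The bladed cup is (419,216) because it has a blade, while (311,230) is the plain flared sauce cup. The scoop is (372,248) and the teaspoon (317,150). The insert order from the left is spindle, well, long. I'll confirm in a crop and measure.

```bash
python3 - <<'E'
from h import *
import pickle
D=pickle.load(open("d0.pkl","rb"))
c=D["top"]; save(c,"crop1.png",(290,100,460,300),3)
for n in("top","side"):
    c=D[n]; W=cloud(c)
    t=W[...,2]
    m=(W[...,0]>.3)&(W[...,0]<.45)&(abs(W[...,1])<.12)
    if n=="top": print("table z",np.nanmedian(t[m]))
    def near(x,y,r,z0,z1): 
        m=(np.hypot(W[...,0]-x,W[...,1]-y)<r)&(t>z0)&(t<z1); return W[m]
    for q,x,y,r,z0,z1 in [("cup",.498,-.309,.045,.045,.07),("collar",.643,-.268,.045,.010,.025),("liddisc",.577,-.155,.045,.005,.014),("lidbar",.577,-.155,.045,.020,.035),("scoop",.42,-.19,.085,.012,.03),("sauce",.471,-.038,.045,.03,.045),("boxrim",.52,.264,.2,.052,.066),("spindle",.5,.35,.03,.03,.047),("egg",.35,-.312,.08,.012,.025)]:
        P=near(x,y,r,z0,z1)
        if len(P)<5: print(n,q,len(P)); continue
        (cx,cy),(w,h),a=cv2.minAreaRect(P[:,:2].astype(np.float32)*1000)
        print(n,q,len(P),"mean",P.mean(0).round(4),"rect",round(cx,1),round(cy,1),round(w,1),round(h,1),round(a,1),"circ",[np.round(v,1) for v in cv2.minEnclosingCircle(P[:,:2].astype(np.float32)*1000)], "zmed",np.median(P[:,2]).round(4))
E
```

```text
table z 0.0008147504785320444
top cup 177 mean [ 0.4991 -0.3095  0.0566] rect 498.2 -307.9 60.0 59.9 87.9 circ [array([ 498.2, -308. ]), np.float64(31.2)] zmed 0.0576
top collar 260 mean [ 0.646  -0.2652  0.0166] rect 646.2 -265.3 57.9 59.6 43.2 circ [array([ 646.1, -265.7]), np.float64(30.3)] zmed 0.0168
top liddisc 381 mean [ 0.5777 -0.1519  0.0101] rect 575.1 -155.5 82.0 80.5 85.5 circ [array([ 575.4, -154.8]), np.float64(42.9)] zmed 0.0104
top lidbar 78 mean [ 0.5783 -0.1513  0.0283] rect 578.6 -150.8 39.6 12.4 61.2 circ [array([ 579.5, -151.3]), np.float64(19.8)] zmed 0.0283
top scoop 219 mean [ 0.422  -0.1961  0.0219] rect 407.4 -196.7 126.4 82.8 29.1 circ [array([ 418.2, -215.5]), np.float64(64.6)] zmed 0.0218
top sauce 135 mean [ 0.4752 -0.035   0.0365] rect 473.7 -35.6 59.8 60.9 87.7 circ [array([473.8, -35.7]), np.float64(31.4)] zmed 0.0366
top boxrim 1075 mean [0.5215 0.2615 0.0576] rect 523.3 261.4 183.6 286.6 14.6 circ [array([524.8, 262.8]), np.float64(167.8)] zmed 0.0573
top spindle 58 mean [0.5    0.3493 0.0399] rect 500.5 350.5 20.3 18.8 62.3 circ [array([500.5, 350.
[... 719 characters left out ...]
 zmed 0.0286
side scoop 309 mean [ 0.4094 -0.1927  0.0209] rect 404.9 -197.7 123.1 81.4 28.2 circ [array([ 414.6, -214.9]), np.float64(62.7)] zmed 0.0223
side sauce 178 mean [ 0.4716 -0.0346  0.0359] rect 469.5 -37.5 62.8 60.5 57.1 circ [array([469.8, -37.7]), np.float64(32.6)] zmed 0.0364
side boxrim 760 mean [0.5142 0.2335 0.0572] rect 518.2 258.7 181.2 286.6 14.9 circ [array([517.9, 258.3]), np.float64(166.7)] zmed 0.0569
side spindle 29 mean [0.4942 0.3426 0.0368] rect 496.5 344.2 21.5 13.3 17.3 circ [array([496.7, 343.4]), np.float64(11.1)] zmed 0.0373
side egg 371 mean [ 0.3514 -0.3083  0.0174] rect 346.7 -308.0 82.3 97.6 14.6 circ [array([ 351.7, -303.5]), np.float64(53.9)] zmed 0.018
```

View pics/crop1.png

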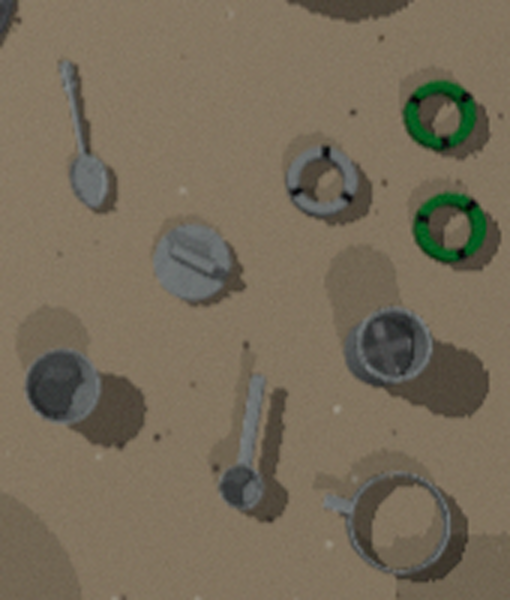

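Crop confirms it: the blade is visible in the cup at crop (393,345), the grey collar is at (322,182), and the green rings are to be avoided. Next I measure the scoop and write a planning helper.

```bash
cat >> h.py <<'E'
from scipy.spatial.transform import Rotation as Ro
def plan(x,y,z,head,o=None):
    """fractions for one jog row from current pose"""
    o=o or ctrl.observe(); q=o["eef_rot"]; R=Ro.from_quat([q[1],q[2],q[3],q[0]]).as_matrix()
    d=R.T@(np.array([x,y,z])-o["position"]); h0=np.degrees(np.arctan2(R[1,1],R[0,1]))
    s=(h0-head+90)%180-90
    print("pos",o["position"].round(4),"head",round(h0,1),"| trans",(d/.4).round(4),"mm",(d*1e3).round(1),"spin",round(s/120,4),"deg",round(s,1),"q6",round(o["qpos"][5],2))
E
python3 - <<'E'
from h import *
import pickle
D=pickle.load(open("d0.pkl","rb"))
for n in("top","side"):
    c=D[n]; W=cloud(c); t=W[...,2]
    m=(t>.014)&(t<.03)&(W[...,0]>.36)&(W[...,0]<.5)&(W[...,1]>-.235)&(W[...,1]<-.13)
    P=W[m]; 
    for i in range(0,1):
        (cx,cy),(w,h),a=cv2.minAreaRect(P[:,:2].astype(np.float32)*1000); print(n,len(P),cx,cy,w,h,a)
    H=P[P[:,0]>.425][:,:2]; mu=H.mean(0); v=np.linalg.svd(H-mu)[2][0]; print("handle",mu,np.degrees(np.arctan2(v[1],v[0])),H[:,0].max(),P[:,0].min(),"bowl",P[P[:,0]<.4].mean(0))
plan(.643,-.267,.15,14.6)
E
```

```text
top 198 422.0344543457031 -195.07786560058594 37.9295654296875 110.95338439941406 69.49896240234375
handle [ 0.45127377 -0.19518528] 167.68956539884664 0.4801876474435543 0.3680684899502411 bowl [ 0.38297138 -0.18499826  0.02173135]
side 277 420.3763427734375 -186.9148712158203 36.648101806640625 110.58963775634766 85.36536407470703
handle [ 0.44909771 -0.19925193] 167.49793255820646 0.4749524068176866 0.3650585632447593 bowl [ 0.3819817  -0.18294182  0.01958632]
pos [0.1311 0.5342 0.2313] head 76.2 | trans [-1.7203 -1.64    0.2033] mm [-688.1 -656.    81.3] spin 0.5134 deg 61.6 q6 -0.2
```

```bash
python3 -m jog '[{"fingers":85,"translation":[-0.5,-0.48,0],"spin":0.35},{"fingers":85,"translation":[-0.5,-0.48,0],"spin":0.35},{"fingers":85,"translation":[-0.5,-0.48,0],"spin":0.35},{"fingers":85,"translation":[-0.5,-0.48,0],"spin":0.35},{"fingers":85,"translation":[-0.5,-0.48,0],"spin":0.35}]'; python3 -c "
from h import *
plan(.643,-.267,.15,14.6)"
```

```text
clock: 1.72
position: [0.2808, 0.2977, 0.2316]
eef_rot: [0.0, 0.47, 0.883, 0.0]
ft_force: [0.8, -0.9, 0.2]
gripper_width: 0.998
pos [0.2808 0.2977 0.2316] head 33.9 | trans [-1.6766 -0.0371  0.205 ] mm [-670.6  -14.8   82. ] spin 0.1612 deg 19.3 q6 -0.05
```

```bash
python3 -m jog '[{"fingers":85,"translation":[-0.8,-0.018,0],"spin":0.16},{"fingers":85,"translation":[-0.8,-0.018,0],"spin":0.16},{"fingers":85,"translation":[-0.8,-0.018,0],"spin":0.16},{"fingers":85,"translation":[-0.8,-0.018,0],"spin":0.16},{"fingers":85,"translation":[-0.8,-0.018,0],"spin":0.16}]'; python3 -c "
from h import *
plan(.643,-.267,.15,14.6)"
```

```text
clock: 2.35
position: [0.4503, 0.0356, 0.2317]
eef_rot: [0.0, 0.609, 0.793, 0.0]
ft_force: [0.7, -0.1, 0.1]
gripper_width: 0.995
pos [0.4503 0.0356 0.2317] head 15.0 | trans [-0.8553  0.2696  0.2047] mm [-342.1  107.8   81.9] spin 0.0031 deg 0.4 q6 -0.43
```

```bash
python3 -m jog '[{"fingers":85,"translation":[-0.8,0.25,0.15],"spin":0},{"fingers":85,"translation":[-0.8,0.25,0.15],"spin":0},{"fingers":85,"translation":[-0.8,0.25,0.15],"spin":0},{"fingers":85,"translation":[-0.8,0.25,0.15],"spin":0},{"fingers":85,"translation":[-0.8,0.25,0.15],"spin":0}]' >/dev/null;  python3 -m jog '[{"fingers":85,"translation":[0,0,0],"spin":0},{"fingers":85,"translation":[0,0,0],"spin":0}]'; python3 -c "
from h import *
plan(.643,-.267,.10,14.6)
for n in('top','side'):
  c=capture(n); save(c,n+'1.png',s=1.4)"
```

```text
clock: 3.22
position: [0.6136, -0.2219, 0.1756]
eef_rot: [-0.001, 0.609, 0.793, 0.0]
ft_force: [-0.5, 1.1, -0.4]
gripper_width: 0.993
pos [ 0.6136 -0.2219  0.1756] head 15.0 | trans [-0.1281  0.0422  0.1888] mm [-51.2  16.9  75.5] spin 0.0031 deg 0.4 q6 -0.78
```

```bash
python3 -m jog '[{"fingers":85,"translation":[-0.128,0.042,0.189],"spin":0},{"fingers":85,"translation":[-0.128,0.042,0.189],"spin":0},{"fingers":85,"translation":[-0.128,0.042,0.189],"spin":0},{"fingers":85,"translation":[-0.128,0.042,0.189],"spin":0}]'; python3 -c "
from h import *
plan(.643,-.267,.004,14.6)
for n in('top','side'):
  c=capture(n); save(c,n+'2.png',(260,60,560,380),1.8)
  o=ctrl.observe(); W=cloud(c); t=W[...,2]
  m=(np.hypot(W[...,0]-.643,W[...,1]+.267)<.08)&(t>.09)&(t<.2)
  P=W[m]
  print(n,len(P), P[:,2].min())
  q=o['eef_rot'];R=Ro.from_quat([q[1],q[2],q[3],q[0]]).as_matrix()
  L=(P-o['position'])@R
  low=L[L[:,2]>-0.04]
  for lo,hi in((-.1,0),(0,.1)):
    s=low[(low[:,1]>lo)&(low[:,1]<hi)]
    if len(s): print('tool x',np.percentile(s[:,0],[2,98]).round(4),'y',np.percentile(s[:,1],[2,98]).round(4),'zmax',np.percentile(s[:,2],98).round(4))
"
```

```text
clock: 3.82
position: [0.6439, -0.2662, 0.1026]
eef_rot: [0.001, 0.608, 0.794, 0.0]
ft_force: [0.9, -0.0, 0.5]
gripper_width: 0.994
pos [ 0.6439 -0.2662  0.1026] head 15.1 | trans [-0.001  -0.0029  0.2465] mm [-0.4 -1.2 98.6] spin 0.0039 deg 0.5 q6 -0.81
top 78 0.16286229334351116
side 720 0.11665506590642816
tool x [-0.012   0.0098] y [-0.0587 -0.0439] zmax -0.0147
tool x [-0.0109  0.0085] y [0.0388 0.0461] zmax -0.0165
```

View pics/side2.png

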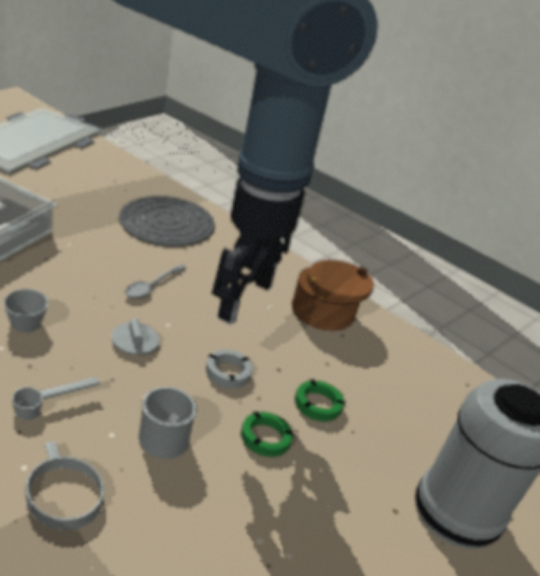

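The side view shows the gripper above the grey collar, with the collar at about (230,368) in the crop and fingers clear of everything. Finger position supports averaging the two cameras. I'll check the tip depth at about 64 mm opening.

```bash
python3 -m jog '[{"fingers":66,"translation":[0,0,0.1],"spin":0},{"fingers":66,"translation":[0,0,0.1],"spin":0},{"fingers":66,"translation":[0,0,0.1],"spin":0}]'; python3 -c "
from h import *
plan(.643,-.267,.004,14.6)
c=capture('side')
o=ctrl.observe(); W=cloud(c); t=W[...,2]
m=(np.hypot(W[...,0]-.643,W[...,1]+.267)<.08)&(t>.04)&(t<.2)
P=W[m]
q=o['eef_rot'];R=Ro.from_quat([q[1],q[2],q[3],q[0]]).as_matrix()
L=(P-o['position'])@R
low=L[L[:,2]>-0.04]
for lo,hi in((-.1,0),(0,.1)):
    s=low[(low[:,1]>lo)&(low[:,1]<hi)]
    print('tool x',np.percentile(s[:,0],[2,98]).round(4),'y',np.percentile(s[:,1],[2,98]).round(4),'zmax',np.percentile(s[:,2],[98,100]).round(4))
"
```

```text
clock: 4.3
position: [0.6441, -0.2673, 0.0625]
eef_rot: [0.001, 0.609, 0.793, 0.0]
ft_force: [-0.9, -0.4, 0.2]
gripper_width: 0.772
pos [ 0.6441 -0.2673  0.0625] head 15.0 | trans [ 0.0016 -0.0027  0.1461] mm [ 0.7 -1.1 58.5] spin 0.0035 deg 0.4 q6 -0.82
tool x [-0.0122  0.0093] y [-0.0497 -0.0366] zmax [-0.0087 -0.0077]
tool x [-0.0111  0.009 ] y [0.0288 0.0364] zmax [-0.0085 -0.0069]
```

```bash
python3 -m jog '[{"fingers":74,"translation":[0.001,-0.002,0.05],"spin":0},{"fingers":74,"translation":[0.001,-0.002,0.1],"spin":0},{"fingers":74,"translation":[0.001,-0.002,0.15],"spin":0},{"fingers":74,"translation":[0.001,-0.002,0.16],"spin":0},{"fingers":74,"translation":[0.001,-0.002,0.16],"spin":0}]'; python3 -m jog '[{"fingers":50,"translation":[0,0,0],"spin":0},{"fingers":50,"translation":[0,0,0],"spin":0},{"fingers":50,"translation":[0,0,0],"spin":0},{"fingers":50,"translation":[0,0,0],"spin":0},{"fingers":50,"translation":[0,0,0],"spin":0}]'; python3 -m jog '[{"fingers":50,"translation":[0,0,-0.1],"spin":0},{"fingers":50,"translation":[0,0,-0.2],"spin":0},{"fingers":50,"translation":[0,0,-0.3],"spin":0},{"fingers":50,"translation":[0,0,-0.35],"spin":0},{"fingers":50,"translation":[0,0,-0.35],"spin":0}]';  python3 -c "
from h import *
plan(.4985,.347,.15,14.6)
c=capture('side');save(c,'side3.png',(260,60,560,380),1.8)"
```

```text
clock: 4.97
position: [0.6425, -0.2671, -0.0038]
eef_rot: [-0.0, 0.609, 0.793, -0.0]
ft_force: [0.1, 0.3, -0.3]
gripper_width: 0.869
clock: 5.6
position: [0.6435, -0.2676, -0.0021]
eef_rot: [0.001, 0.609, 0.793, 0.0]
ft_force: [0.5, 0.4, 6.3]
gripper_width: 0.666
clock: 6.22
position: [0.6434, -0.2675, 0.1383]
eef_rot: [0.002, 0.609, 0.793, 0.0]
ft_force: [1.4, 0.9, -1.6]
gripper_width: 0.662
pos [ 0.6434 -0.2675  0.1383] head 15.0 | trans [ 1.5777  0.0481 -0.0328] mm [631.1  19.2 -13.1] spin 0.0034 deg 0.4 q6 -0.82
```

View pics/side3.png

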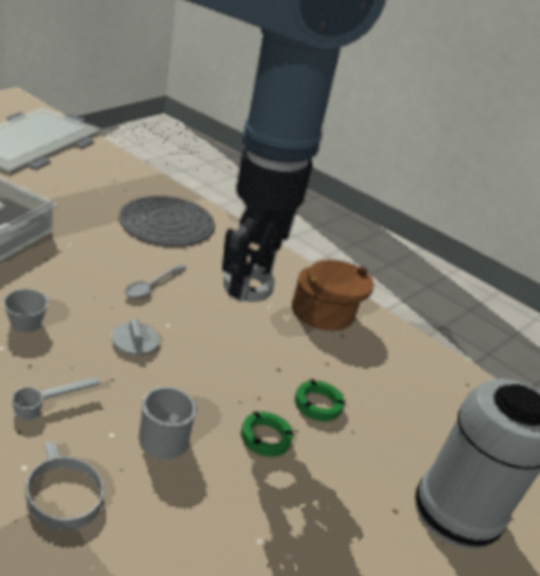

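Collar held at about (255,285) in the crop. Moving to the spindle tray.

```bash
python3 -m jog '[{"fingers":50,"translation":[0.75,0.024,-0.03],"spin":0},{"fingers":50,"translation":[0.75,0.024,-0.03],"spin":0},{"fingers":50,"translation":[0.75,0.024,-0.03],"spin":0},{"fingers":50,"translation":[0.75,0.024,-0.03],"spin":0},{"fingers":50,"translation":[0.75,0.024,-0.03],"spin":0}]'; python3 -m jog '[{"fingers":50,"translation":[0.76,0.024,0],"spin":0},{"fingers":50,"translation":[0.76,0.024,0],"spin":0},{"fingers":50,"translation":[0.76,0.024,0],"spin":0},{"fingers":50,"translation":[0.76,0.024,0],"spin":0},{"fingers":50,"translation":[0.76,0.024,0],"spin":0}]';python3 -m jog '[{"fingers":50,"translation":[0,0,0],"spin":0},{"fingers":50,"translation":[0,0,0],"spin":0}]'; python3 -c "
from h import *
plan(.4985,.347,.10,14.6)"
```

```text
clock: 6.9
position: [0.572, 0.0276, 0.1466]
eef_rot: [-0.002, 0.608, 0.794, -0.001]
ft_force: [0.3, 0.0, -2.2]
gripper_width: 0.668
clock: 7.52
position: [0.5027, 0.323, 0.1464]
eef_rot: [-0.001, 0.608, 0.794, -0.002]
ft_force: [1.3, -0.4, -1.9]
gripper_width: 0.666
clock: 7.78
position: [0.5038, 0.3208, 0.1469]
eef_rot: [-0.001, 0.608, 0.794, -0.002]
ft_force: [0.7, 0.5, -2.6]
gripper_width: 0.669
pos [0.5038 0.3208 0.1469] head 15.1 | trans [0.0668 0.0046 0.1171] mm [26.7  1.9 46.8] spin 0.0039 deg 0.5 q6 0.12
```

```bash
python3 -m jog '[{"fingers":50,"translation":[0.067,0.005,0.15],"spin":0.004},{"fingers":50,"translation":[0.067,0.005,0.15],"spin":0.004},{"fingers":50,"translation":[0.067,0.005,0.15],"spin":0.004},{"fingers":50,"translation":[0.067,0.005,0.15],"spin":0.004}]'; python3 -c "
from h import *
plan(.4985,.347,.06,14.6)
c=capture('side');save(c,'side4.png',(160,80,320,240),3.6)
o=ctrl.observe()
q=o['eef_rot'];R=Ro.from_quat([q[1],q[2],q[3],q[0]]).as_matrix()
for n in('top','side'):
  c=capture(n)
  for d in cut_out(n,'lock_collar'):
    P=cloud(c)[d['region']]; P=P[~np.isnan(P[:,0])]
    print(n,d['confidence'],np.nanmean(P,0),len(P),((np.nanmean(P,0)-o['position'])@R).round(4), cv2.minAreaRect(P[:,:2].astype(np.float32)*1000))
  if n=='top': save(c,'top4.png',(120,140,280,280),4)
"
```

```text
clock: 8.28
position: [0.5016, 0.347, 0.0905]
eef_rot: [0.001, 0.613, 0.79, 0.001]
ft_force: [0.9, -0.4, 0.1]
gripper_width: 0.662
pos [0.5016 0.347  0.0905] head 14.4 | trans [ 0.0019 -0.0077  0.0762] mm [ 0.7 -3.1 30.5] spin -0.0013 deg -0.2 q6 0.17
top 0.51 [ 0.70039911 -0.36912246  0.0148253 ] 261 [-0.7433  0.0136  0.0755] ((699.2906494140625, -369.96185302734375), (59.84190368652344, 58.82168960571289), 9.265851020812988)
top 0.43 [0.50113012 0.32650841 0.10711254] 101 [-0.02   -0.0054 -0.0166] ((502.6005859375, 331.4031677246094), (28.59901237487793, 39.22867202758789), 64.76608276367188)
side 0.86 [ 0.59472139 -0.37594246  0.01344105] 481 [-0.7236 -0.0904  0.0766] ((597.1744384765625, -372.5855712890625), (60.08855056762695, 63.94390869140625), 19.461881637573242)
side 0.79 [ 0.69504066 -0.37321856  0.01140528] 527 [-0.746   0.0074  0.0789] ((704.6012573242188, -366.3193664550781), (82.88282775878906, 61.10211944580078), 35.08116149902344)
side 0.7 [0.50986114 0.35738868 0.09519473] 172 [ 0.0078  0.0107 -0.0046] ((554.539306640625, 454.798095703125), (309.21319580078125, 44.71546173095703), 66.32814025878906)
```

View pics/side4.png

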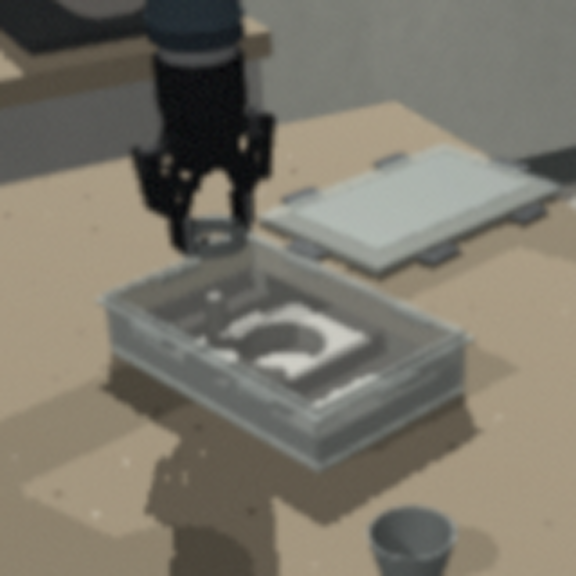

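View pics/top4.png

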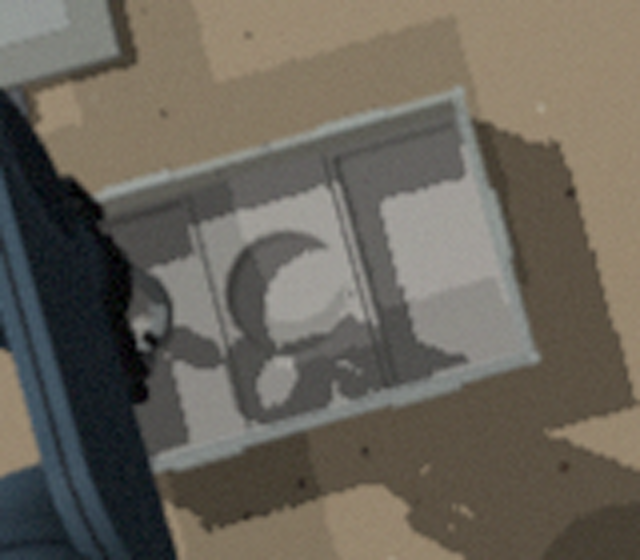

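Top view: collar below the arm at (150,310), close over the spindle. Collar-to-tool offset is within a few mm and clearance is 9 mm, so I lower gradually while watching the force.

```bash
python3 -m jog '[{"fingers":50,"translation":[0.001,-0.007,0.05],"spin":0},{"fingers":50,"translation":[0.001,-0.007,0.09],"spin":0},{"fingers":50,"translation":[0.001,-0.007,0.12],"spin":0},{"fingers":50,"translation":[0.001,-0.007,0.13],"spin":0}]';  python3 -c "
from h import *
plan(.4985,.347,.007,14.6)
c=capture('side');save(c,'side5.png',(180,110,260,190),7)"
```

```text
clock: 9.02
position: [0.4966, 0.3471, 0.0356]
eef_rot: [-0.0, 0.612, 0.791, -0.001]
ft_force: [-0.6, -0.6, -1.5]
gripper_width: 0.661
pos [0.4966 0.3471 0.0356] head 14.5 | trans [-0.0015  0.0047  0.0715] mm [-0.6  1.9 28.6] spin -0.0006 deg -0.1 q6 0.17
```

View pics/side5.png

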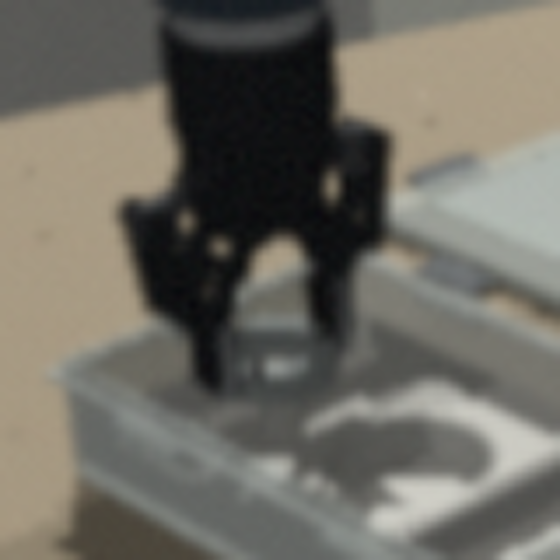

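The bright spindle tip shows inside the ring at (285,365), so it's threaded. Lower and release.

```bash
python3 -m jog '[{"fingers":50,"translation":[0,0.004,0.03],"spin":0},{"fingers":50,"translation":[0,0.004,0.05],"spin":0},{"fingers":50,"translation":[0,0.004,0.065],"spin":0},{"fingers":50,"translation":[0,0.004,0.07],"spin":0},{"fingers":50,"translation":[0,0.004,0.07],"spin":0}]'; python3 -m jog '[{"fingers":72,"translation":[0,0,0],"spin":0},{"fingers":72,"translation":[0,0,0],"spin":0},{"fingers":72,"translation":[0,0,0],"spin":0}]';  python3 -m jog '[{"fingers":72,"translation":[0,0,-0.1],"spin":0},{"fingers":72,"translation":[0,0,-0.2],"spin":0},{"fingers":72,"translation":[0,0,-0.3],"spin":0},{"fingers":72,"translation":[0,0,-0.35],"spin":0},{"fingers":72,"translation":[0,0,-0.35],"spin":0}]'; python3 -c "
from h import *
plan(.42,-.1904,.15,77.6)
c=capture('side');save(c,'side6.png',(180,110,260,190),7)"
```

```text
clock: 9.7
position: [0.4986, 0.3477, 0.0086]
eef_rot: [-0.0, 0.612, 0.791, -0.0]
ft_force: [-0.1, 0.6, -1.9]
gripper_width: 0.665
clock: 10.07
position: [0.4988, 0.3479, 0.009]
eef_rot: [0.0, 0.612, 0.791, 0.0]
ft_force: [1.2, 0.2, -0.0]
gripper_width: 0.839
clock: 10.7
position: [0.4997, 0.3483, 0.1508]
eef_rot: [0.001, 0.612, 0.791, 0.002]
ft_force: [-0.9, -0.1, -0.2]
gripper_width: 0.846
pos [0.4997 0.3483 0.1508] head 14.5 | trans [-1.2537 -0.5306 -0.0014] mm [-501.5 -212.3   -0.6] spin -0.5256 deg -63.1 q6 0.17
```

View pics/side6.png

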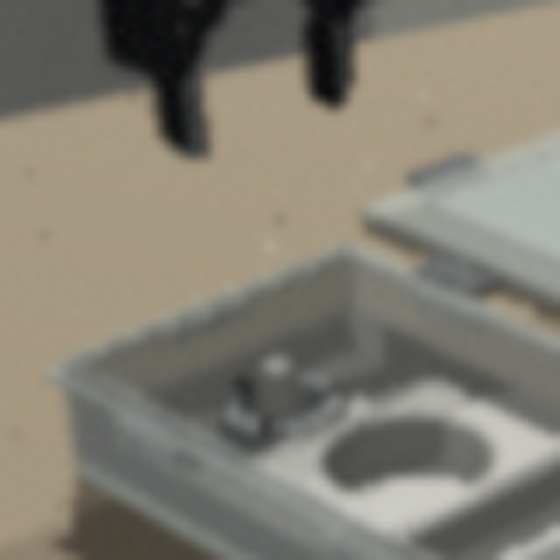

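The collar sits around the spindle at about (285,400). Next is the scoop.

```bash
python3 -m jog '[{"fingers":45,"translation":[-0.63,-0.265,0],"spin":-0.27},{"fingers":45,"translation":[-0.63,-0.265,0],"spin":-0.27},{"fingers":45,"translation":[-0.63,-0.265,0],"spin":-0.27},{"fingers":45,"translation":[-0.63,-0.265,0],"spin":-0.27},{"fingers":45,"translation":[-0.63,-0.265,0],"spin":-0.27}]'; python3 -c "
from h import *
plan(.419,-.190,.15,77.6)"
```

```text
clock: 11.38
position: [0.4573, 0.0749, 0.1471]
eef_rot: [-0.001, 0.368, 0.93, -0.001]
ft_force: [0.2, 0.3, 0.5]
gripper_width: 0.531
pos [0.4573 0.0749 0.1471] head 46.8 | trans [-0.3831 -0.5487 -0.0069] mm [-153.2 -219.5   -2.8] spin -0.2563 deg -30.8 q6 -0.9
```

```bash
python3 -m jog '[{"fingers":45,"translation":[-0.383,-0.549,0],"spin":-0.256},{"fingers":45,"translation":[-0.383,-0.549,0],"spin":-0.256},{"fingers":45,"translation":[-0.383,-0.549,0],"spin":-0.256},{"fingers":45,"translation":[-0.383,-0.549,0],"spin":-0.256},{"fingers":45,"translation":[-0.383,-0.549,0],"spin":-0.256}]';python3 -m jog '[{"fingers":45,"translation":[0,0,0],"spin":0},{"fingers":45,"translation":[0,0,0],"spin":0}]'; python3 -c "
from h import *
plan(.419,-.190,.005,77.6)"
```

```text
clock: 12.0
position: [0.4197, -0.1895, 0.1472]
eef_rot: [-0.001, 0.108, 0.994, 0.001]
ft_force: [1.0, 0.6, -0.0]
gripper_width: 0.528
clock: 12.25
position: [0.4202, -0.1869, 0.1474]
eef_rot: [-0.001, 0.108, 0.994, 0.001]
ft_force: [-0.4, 0.2, -0.0]
gripper_width: 0.525
pos [ 0.4202 -0.1869  0.1474] head 77.6 | trans [ 0.0004 -0.0088  0.356 ] mm [  0.2  -3.5 142.4] spin -0.0001 deg -0.0 q6 -2.02
```

```bash
python3 -m jog '[{"fingers":45,"translation":[0,-0.008,0.12],"spin":0},{"fingers":45,"translation":[0,-0.008,0.24],"spin":0},{"fingers":45,"translation":[0,-0.008,0.24],"spin":0},{"fingers":45,"translation":[0,-0.008,0.24],"spin":0}]'; python3 -c "
from h import *
plan(.419,-.190,.005,77.6)
c=capture('side');save(c,'side7.png',(220,200,360,300),5)"
```

```text
clock: 12.75
position: [0.4211, -0.1903, 0.0537]
eef_rot: [0.0, 0.107, 0.994, -0.0]
ft_force: [-0.2, -1.4, 0.3]
gripper_width: 0.527
pos [ 0.4211 -0.1903  0.0537] head 77.7 | trans [ 0.0055 -0.0004  0.1217] mm [ 2.2 -0.1 48.7] spin 0.0012 deg 0.1 q6 -2.02
```

View pics/side7.png

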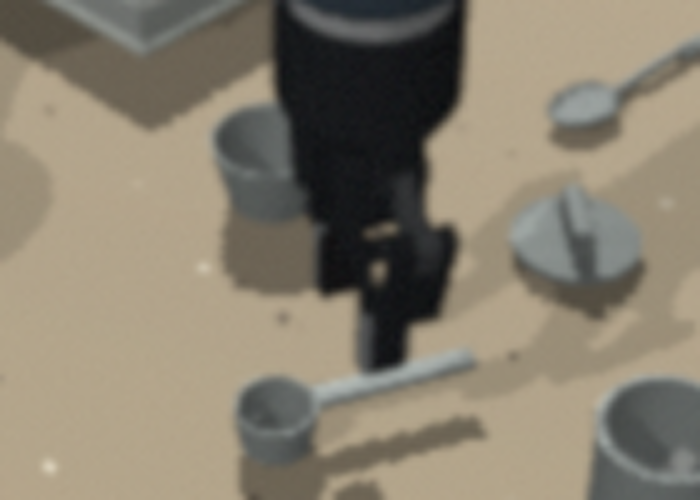

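Gripper sits over the scoop's handle near the bowl at (385,370), clear of the rest. Descend, close and lift.

```bash
python3 -m jog '[{"fingers":45,"translation":[0.004,0,0.06],"spin":0},{"fingers":45,"translation":[0.004,0,0.1],"spin":0},{"fingers":45,"translation":[0.004,0,0.12],"spin":0},{"fingers":45,"translation":[0.004,0,0.12],"spin":0},{"fingers":45,"translation":[0.004,0,0.12],"spin":0}]'; python3 -m jog '[{"fingers":5,"translation":[0,0,0],"spin":0},{"fingers":5,"translation":[0,0,0],"spin":0},{"fingers":5,"translation":[0,0,0],"spin":0},{"fingers":5,"translation":[0,0,0],"spin":0},{"fingers":5,"translation":[0,0,0],"spin":0}]'; python3 -m jog '[{"fingers":5,"translation":[0,0,-0.1],"spin":0},{"fingers":5,"translation":[0,0,-0.2],"spin":0},{"fingers":5,"translation":[0,0,-0.3],"spin":0},{"fingers":5,"translation":[0,0,-0.35],"spin":0},{"fingers":5,"translation":[0,0,-0.35],"spin":0}]';  python3 -c "
from h import *
plan(.5435,.1728,.15,104.6)
c=capture('side');save(c,'side8.png',(220,150,360,300),4)"
```

```text
clock: 13.42
position: [0.4195, -0.1911, 0.0056]
eef_rot: [0.001, 0.108, 0.994, -0.0]
ft_force: [0.1, -0.4, 0.7]
gripper_width: 0.53
clock: 14.05
position: [0.4192, -0.1909, 0.0049]
eef_rot: [0.0, 0.108, 0.994, -0.0]
ft_force: [1.1, -0.7, 3.9]
gripper_width: 0.115
clock: 14.68
position: [0.4194, -0.191, 0.1457]
eef_rot: [0.001, 0.108, 0.994, -0.001]
ft_force: [-0.4, -0.7, -1.4]
gripper_width: 0.119
pos [ 0.4194 -0.191   0.1457] head 77.6 | trans [-0.1084  0.9549 -0.0117] mm [-43.4 382.   -4.7] spin -0.2246 deg -27.0 q6 -2.03
```

View pics/side8.png

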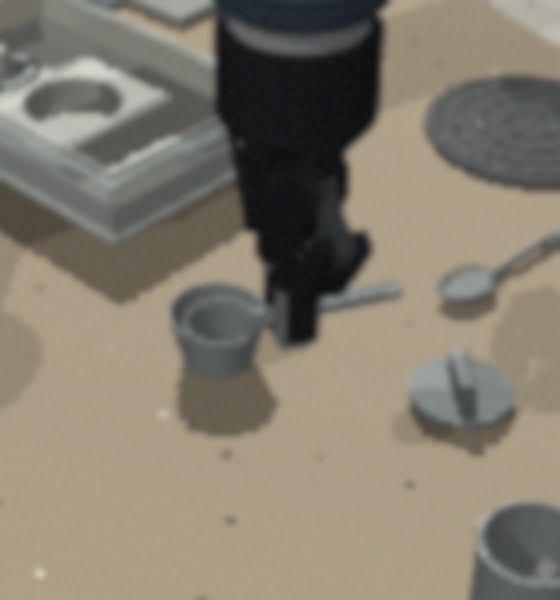

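Scoop held level, with the bowl at (225,320). To the long tray.

```bash
python3 -m jog '[{"fingers":5,"translation":[-0.055,0.5,-0.01],"spin":-0.12},{"fingers":5,"translation":[-0.055,0.5,-0.01],"spin":-0.12},{"fingers":5,"translation":[-0.055,0.5,-0.01],"spin":-0.12},{"fingers":5,"translation":[-0.055,0.5,-0.01],"spin":-0.12},{"fingers":5,"translation":[-0.055,0.5,-0.01],"spin":-0.12}]'; python3 -c "
from h import *
plan(.5435,.1728,.15,104.6)"
```

```text
clock: 15.35
position: [0.4823, 0.0007, 0.1472]
eef_rot: [-0.001, -0.019, 1.0, 0.0]
ft_force: [-0.8, 0.5, -0.1]
gripper_width: 0.122
pos [0.4823 0.0007 0.1472] head 92.2 | trans [-0.1693  0.4242 -0.0073] mm [-67.7 169.7  -2.9] spin -0.1034 deg -12.4 q6 -1.84
```

```bash
python3 -m jog '[{"fingers":5,"translation":[-0.169,0.424,-0.01],"spin":-0.103},{"fingers":5,"translation":[-0.169,0.424,-0.01],"spin":-0.103},{"fingers":5,"translation":[-0.169,0.424,-0.01],"spin":-0.103},{"fingers":5,"translation":[-0.169,0.424,-0.01],"spin":-0.103},{"fingers":5,"translation":[-0.169,0.424,-0.01],"spin":-0.103}]';python3 -m jog '[{"fingers":5,"translation":[0,0,0.08],"spin":0},{"fingers":5,"translation":[0,0,0.16],"spin":0},{"fingers":5,"translation":[0,0,0.16],"spin":0}]'; python3 -c "
from h import *
plan(.5435,.1728,.013,104.6)
c=capture('side');save(c,'side9.png',(180,100,330,240),4)
c=capture('top');save(c,'top9.png',(120,140,280,280),4)"
```

```text
clock: 15.98
position: [0.5441, 0.17, 0.1517]
eef_rot: [-0.001, -0.125, 0.992, -0.0]
ft_force: [-1.2, 0.7, -0.9]
gripper_width: 0.113
clock: 16.35
position: [0.5422, 0.1692, 0.0862]
eef_rot: [-0.003, -0.124, 0.992, -0.0]
ft_force: [-0.3, -0.6, -0.6]
gripper_width: 0.122
pos [0.5422 0.1692 0.0862] head 104.2 | trans [-0.0067  0.0078  0.1831] mm [-2.7  3.1 73.2] spin -0.003 deg -0.4 q6 -1.71
```

View pics/side9.png

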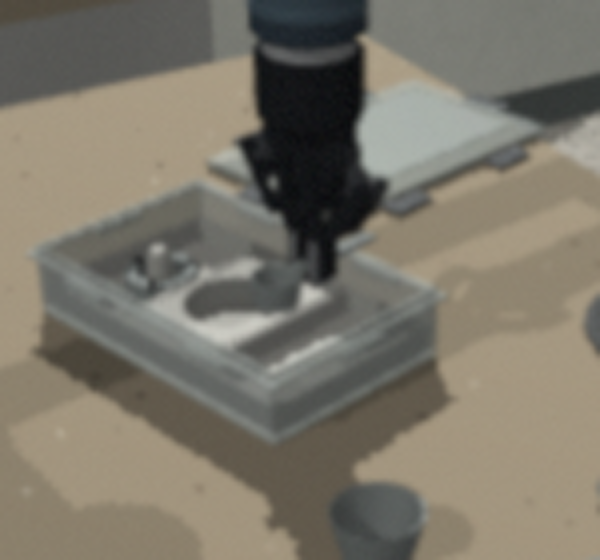

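View pics/top9.png

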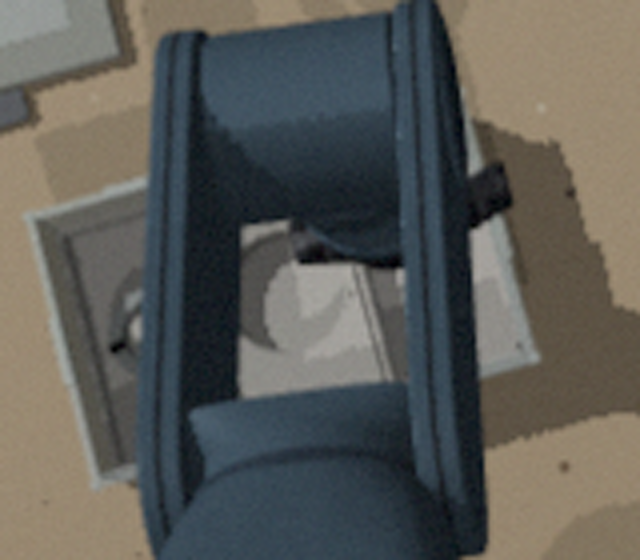

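```bash
python3 -c "
from h import *
o=ctrl.observe()
q=o['eef_rot'];R=Ro.from_quat([q[1],q[2],q[3],q[0]]).as_matrix()
c=capture('side');W=cloud(c);dark=c['img'].max(-1)<60
L=(W-o['position'])@R
m=dark&(np.hypot(L[...,0],L[...,1])<.1)&(L[...,2]<0.005)&(L[...,2]>-.14)
P=L[m]
for a in np.arange(-.13,.01,.01):
  s=P[(P[:,2]>=a)&(P[:,2]<a+.01)]
  if len(s)>3: print(round(a,3),len(s),np.percentile(s[:,1],[1,99]).round(3),np.percentile(s[:,0],[1,99]).round(3))
"
```

```text
-0.13 30 [-0.04 -0.01] [-0.001  0.037]
-0.12 62 [-0.042  0.026] [-0.004  0.016]
-0.11 103 [-0.052  0.035] [-0.002  0.023]
-0.1 108 [-0.066  0.052] [-0.004  0.023]
-0.09 104 [-0.066  0.054] [-0.003  0.02 ]
-0.08 89 [-0.057  0.045] [-0.01  0.02]
-0.07 75 [-0.049  0.044] [-0.011  0.02 ]
-0.06 69 [-0.043  0.04 ] [-0.008  0.016]
-0.05 35 [-0.027  0.011] [-0.001  0.017]
-0.04 29 [-0.021  0.01 ] [-0.001  0.012]
-0.03 29 [-0.021  0.009] [-0.002  0.012]
-0.02 17 [-0.021  0.004] [-0.003  0.011]
-0.01 4 [-0.017  0.004] [0.003 0.006]
```

Knuckles come near the outer wall height, so I place the scoop 8 mm toward the box middle. Tolerance there is 34 mm.

```bash
python3 -c "
from h import *
plan(.5415,.1805,.013,104.6)"; python3 -m jog '[{"fingers":5,"translation":[-0.007,0.026,0.05],"spin":0},{"fingers":5,"translation":[-0.007,0.026,0.1],"spin":0},{"fingers":5,"translation":[-0.007,0.026,0.13],"spin":0},{"fingers":5,"translation":[-0.007,0.026,0.14],"spin":0},{"fingers":5,"translation":[-0.007,0.026,0.14],"spin":0}]'; python3 -c "
from h import *
plan(.5415,.1805,.013,104.6)
c=capture('side');save(c,'side10.png',(180,100,330,240),4)"
```

```text
pos [0.5455 0.1708 0.0899] head 104.3 | trans [0.0039 0.0261 0.1924] mm [ 1.6 10.5 76.9] spin -0.0024 deg -0.3 q6 -1.71
clock: 17.12
position: [0.5452, 0.1826, 0.0332]
eef_rot: [0.0, -0.125, 0.992, -0.0]
ft_force: [0.9, -1.7, 0.9]
gripper_width: 0.119
pos [0.5452 0.1826 0.0332] head 104.4 | trans [ 0.0102 -0.0029  0.0504] mm [ 4.1 -1.1 20.2] spin -0.0017 deg -0.2 q6 -1.69
```

View pics/side10.png

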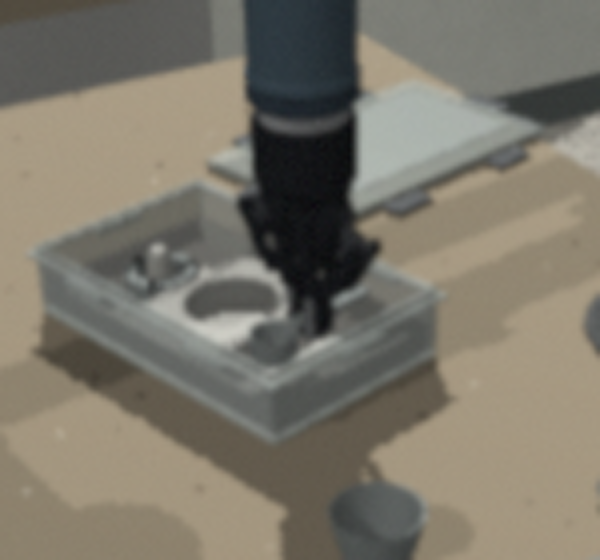

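The scoop is in the tray's opening. Lower 20 mm and release.

```bash
python3 -m jog '[{"fingers":5,"translation":[0.01,-0.002,0.02],"spin":0},{"fingers":5,"translation":[0.01,-0.002,0.035],"spin":0},{"fingers":5,"translation":[0.01,-0.002,0.045],"spin":0},{"fingers":5,"translation":[0.01,-0.002,0.049],"spin":0},{"fingers":5,"translation":[0.01,-0.002,0.049],"spin":0}]'; python3 -m jog '[{"fingers":5,"translation":[0,0,0],"spin":0},{"fingers":22,"translation":[0,0,0],"spin":0},{"fingers":22,"translation":[0,0,0],"spin":0},{"fingers":22,"translation":[0,0,0],"spin":0}]';  python3 -m jog '[{"fingers":22,"translation":[0,0,-0.08],"spin":0},{"fingers":22,"translation":[0,0,-0.2],"spin":0},{"fingers":22,"translation":[0,0,-0.3],"spin":0},{"fingers":22,"translation":[0,0,-0.35],"spin":0},{"fingers":22,"translation":[0,0,-0.35],"spin":0}]'; python3 -c "
from h import *
plan(.496,-.309,.15,14.6)
c=capture('side');save(c,'side11.png',(180,100,330,240),4)"
```

```text
clock: 17.8
position: [0.5409, 0.1809, 0.0131]
eef_rot: [-0.0, -0.125, 0.992, -0.0]
ft_force: [-1.4, -0.6, 1.0]
gripper_width: 0.114
clock: 18.3
position: [0.5411, 0.181, 0.0131]
eef_rot: [0.0, -0.125, 0.992, -0.0]
ft_force: [0.4, 0.7, 0.4]
gripper_width: 0.259
clock: 18.92
position: [0.5423, 0.1812, 0.1549]
eef_rot: [0.002, -0.125, 0.992, 0.0]
ft_force: [-0.7, 0.3, -1.0]
gripper_width: 0.257
pos [0.5423 0.1812 0.1549] head 104.4 | trans [ 0.417  -1.1581  0.0111] mm [ 166.8 -463.2    4.4] spin 0.7484 deg 89.8 q6 -1.69
```

View pics/side11.png

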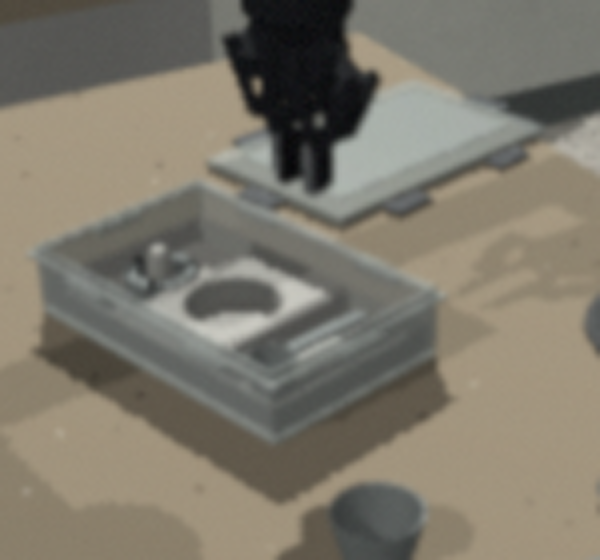

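Scoop lies in the tray with its handle visible at (330,335). Next is the bladed cup.

```bash
python3 -m jog '[{"fingers":85,"translation":[0.21,-0.58,0],"spin":0.374},{"fingers":85,"translation":[0.21,-0.58,0],"spin":0.374},{"fingers":85,"translation":[0.21,-0.58,0],"spin":0.374},{"fingers":85,"translation":[0.21,-0.58,0],"spin":0.374},{"fingers":85,"translation":[0.21,-0.58,0],"spin":0.374}]'; python3 -c "
from h import *
plan(.496,-.309,.15,14.6)"
```

```text
clock: 19.6
position: [0.5163, -0.0685, 0.1513]
eef_rot: [-0.001, 0.267, 0.964, -0.0]
ft_force: [0.4, 0.3, -0.5]
gripper_width: 1.0
pos [ 0.5163 -0.0685  0.1513] head 59.1 | trans [-0.2658 -0.5418  0.0035] mm [-106.3 -216.7    1.4] spin 0.3704 deg 44.5 q6 -1.38
```

```bash
python3 -m jog '[{"fingers":85,"translation":[-0.266,-0.541,0],"spin":0.37},{"fingers":85,"translation":[-0.266,-0.541,0],"spin":0.37},{"fingers":85,"translation":[-0.266,-0.541,0],"spin":0.37},{"fingers":85,"translation":[-0.266,-0.541,0],"spin":0.37},{"fingers":85,"translation":[-0.266,-0.541,0],"spin":0.37}]';python3 -m jog '[{"fingers":85,"translation":[0,0,0.08],"spin":0},{"fingers":85,"translation":[0,0,0.15],"spin":0},{"fingers":85,"translation":[0,0,0.15],"spin":0}]'; python3 -c "
from h import *
plan(.496,-.309,.022,14.6)
c=capture('side');save(c,'side12.png',(280,200,440,340),4)"
```

```text
clock: 20.23
position: [0.4988, -0.3075, 0.1513]
eef_rot: [-0.001, 0.61, 0.793, -0.0]
ft_force: [-1.0, 0.9, 0.3]
gripper_width: 0.996
clock: 20.6
position: [0.4979, -0.3014, 0.0899]
eef_rot: [-0.004, 0.607, 0.795, 0.001]
ft_force: [-0.6, 0.1, 0.0]
gripper_width: 0.997
pos [ 0.4979 -0.3014  0.0899] head 15.3 | trans [-0.0182 -0.0091  0.1698] mm [-7.3 -3.6 67.9] spin 0.0058 deg 0.7 q6 -1.0
```

View pics/side12.png

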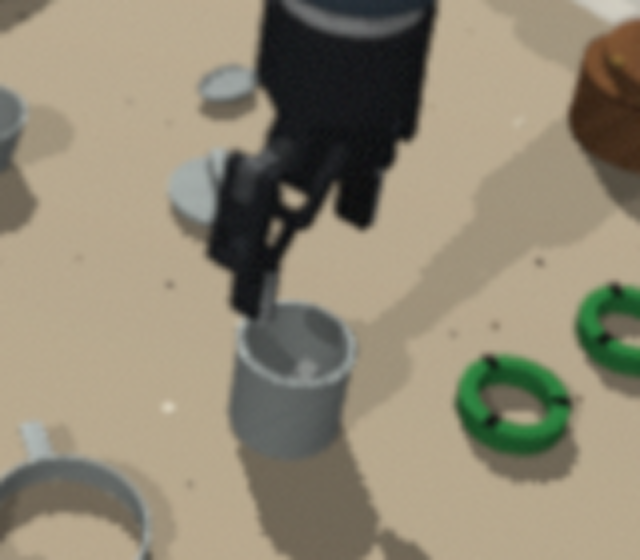

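Gripper is above the bladed cup, whose blade shows at (305,370). Fix the lateral offset first, then descend.

```bash
python3 -m jog '[{"fingers":85,"translation":[-0.018,-0.009,0],"spin":0.005},{"fingers":85,"translation":[-0.018,-0.009,0],"spin":0.005},{"fingers":85,"translation":[-0.018,-0.009,0],"spin":0.005}]';  python3 -c "
from h import *
plan(.496,-.309,.022,14.6)"
```

```text
clock: 21.02
position: [0.498, -0.3134, 0.0939]
eef_rot: [0.001, 0.612, 0.791, -0.0]
ft_force: [-0.0, 0.3, -0.1]
gripper_width: 0.995
pos [ 0.498  -0.3134  0.0939] head 14.5 | trans [ 0.0122 -0.0023  0.1797] mm [ 4.9 -0.9 71.9] spin -0.0007 deg -0.1 q6 -1.0
```

```bash
python3 -m jog '[{"fingers":85,"translation":[0.01,-0.002,0.03],"spin":0},{"fingers":85,"translation":[0.01,-0.002,0.08],"spin":0},{"fingers":85,"translation":[0.01,-0.002,0.13],"spin":0},{"fingers":85,"translation":[0.01,-0.002,0.17],"spin":0},{"fingers":85,"translation":[0.01,-0.002,0.17],"spin":0}]';  python3 -c "
from h import *
plan(.496,-.309,.022,14.6)
c=capture('side');save(c,'side13.png',(280,200,440,340),4)"
```

```text
clock: 21.65
position: [0.4949, -0.3083, 0.0233]
eef_rot: [-0.002, 0.612, 0.791, 0.0]
ft_force: [0.1, 0.3, -0.8]
gripper_width: 0.997
pos [ 0.4949 -0.3083  0.0233] head 14.5 | trans [-0.0024  0.0022  0.0034] mm [-1.   0.9  1.3] spin -0.0006 deg -0.1 q6 -1.0
```

View pics/side13.png

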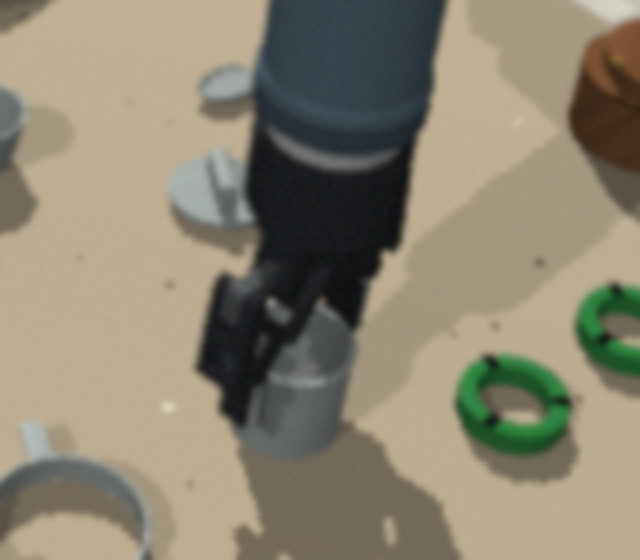

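Fingers straddle the cup. Grip and lift.

```bash
python3 -m jog '[{"fingers":50,"translation":[0,0,0],"spin":0},{"fingers":50,"translation":[0,0,0],"spin":0},{"fingers":50,"translation":[0,0,0],"spin":0},{"fingers":50,"translation":[0,0,0],"spin":0},{"fingers":50,"translation":[0,0,0],"spin":0}]'; python3 -m jog '[{"fingers":50,"translation":[0,0,-0.1],"spin":0},{"fingers":50,"translation":[0,0,-0.2],"spin":0},{"fingers":50,"translation":[0,0,-0.3],"spin":0},{"fingers":50,"translation":[0,0,-0.35],"spin":0},{"fingers":50,"translation":[0,0,-0.35],"spin":0}]';  python3 -c "
from h import *
plan(.521,.260,.165,14.6)"
```

```text
clock: 22.32
position: [0.4965, -0.3099, 0.0265]
eef_rot: [0.001, 0.612, 0.791, -0.0]
ft_force: [-1.9, 0.6, 5.3]
gripper_width: 0.69
clock: 22.95
position: [0.4969, -0.3101, 0.167]
eef_rot: [0.002, 0.612, 0.791, -0.0]
ft_force: [-0.3, -0.1, -2.2]
gripper_width: 0.694
pos [ 0.4969 -0.3101  0.167 ] head 14.5 | trans [1.3645e+00 4.1600e-01 1.0000e-03] mm [5.458e+02 1.664e+02 4.000e-01] spin -0.0006 deg -0.1 q6 -1.0
```

```bash
python3 -m jog '[{"fingers":50,"translation":[0.69,0.21,0],"spin":0},{"fingers":50,"translation":[0.69,0.21,0],"spin":0},{"fingers":50,"translation":[0.69,0.21,0],"spin":0},{"fingers":50,"translation":[0.69,0.21,0],"spin":0},{"fingers":50,"translation":[0.69,0.21,0],"spin":0}]'; python3 -m jog '[{"fingers":50,"translation":[0.67,0.205,0],"spin":0},{"fingers":50,"translation":[0.67,0.205,0],"spin":0},{"fingers":50,"translation":[0.67,0.205,0],"spin":0},{"fingers":50,"translation":[0.67,0.205,0],"spin":0},{"fingers":50,"translation":[0.67,0.205,0],"spin":0}]'; python3 -m jog '[{"fingers":50,"translation":[0,0,0],"spin":0},{"fingers":50,"translation":[0,0,0],"spin":0},{"fingers":50,"translation":[0,0,0],"spin":0}]'; python3 -c "
from h import *
plan(.521,.260,.0345,14.6)
c=capture('side');save(c,'side14.png',(180,60,330,240),3.5)"
```

```text
clock: 23.58
position: [0.5066, -0.018, 0.1635]
eef_rot: [-0.001, 0.611, 0.791, -0.0]
ft_force: [0.2, 0.1, -2.8]
gripper_width: 0.692
clock: 24.2
position: [0.5188, 0.262, 0.1632]
eef_rot: [-0.001, 0.611, 0.792, -0.001]
ft_force: [0.0, -1.3, -1.9]
gripper_width: 0.695
clock: 24.58
position: [0.5201, 0.2576, 0.1645]
eef_rot: [-0.0, 0.613, 0.79, -0.001]
ft_force: [-0.0, -0.5, -2.2]
gripper_width: 0.692
pos [0.5201 0.2576 0.1645] head 14.4 | trans [0.0053 0.004  0.325 ] mm [  2.1   1.6 130. ] spin -0.0014 deg -0.2 q6 0.02
```

View pics/side14.png

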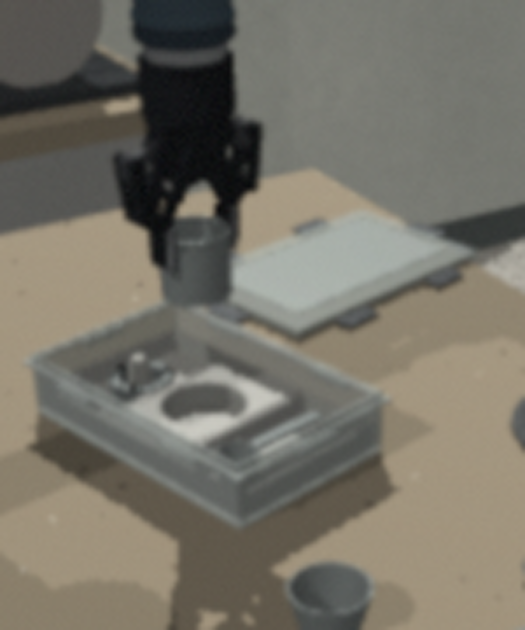

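```bash
python3 -m jog '[{"fingers":50,"translation":[0.005,0.004,0.1],"spin":0},{"fingers":50,"translation":[0.005,0.004,0.2],"spin":0},{"fingers":50,"translation":[0.005,0.004,0.24],"spin":0},{"fingers":50,"translation":[0.005,0.004,0.25],"spin":0},{"fingers":50,"translation":[0.005,0.004,0.25],"spin":0}]'; python3 -c "
from h import *
plan(.521,.260,.0345,14.6)
c=capture('side');save(c,'side15.png',(180,100,290,220),5)
c=capture('top');save(c,'top15.png',(120,140,280,280),4)"
```

```text
clock: 25.25
position: [0.5223, 0.2613, 0.0662]
eef_rot: [0.001, 0.612, 0.791, 0.001]
ft_force: [0.4, 0.4, -1.7]
gripper_width: 0.698
pos [0.5223 0.2613 0.0662] head 14.5 | trans [-0.0022 -0.0041  0.0791] mm [-0.9 -1.6 31.7] spin -0.0008 deg -0.1 q6 0.02
```

View pics/side15.png

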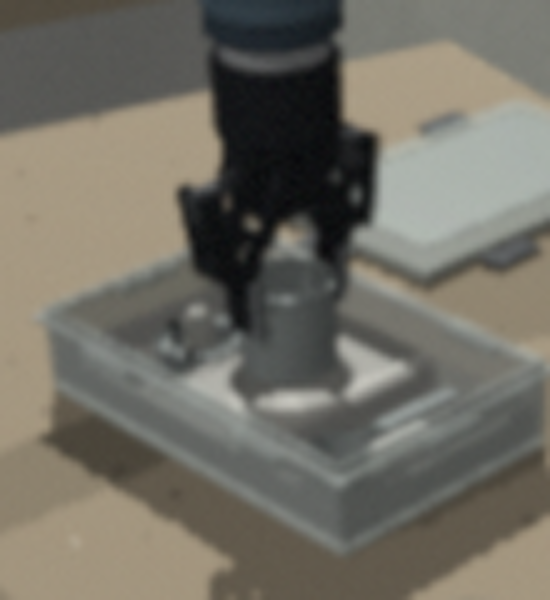

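View pics/top15.png

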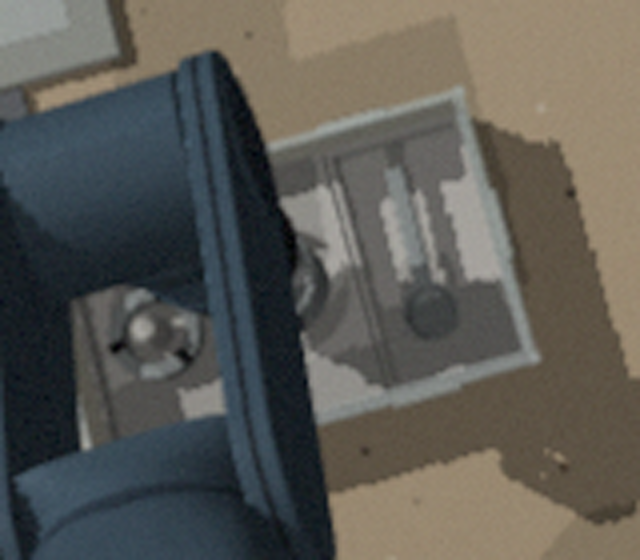

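The cup is centred over the well in the side view at (290,390). In the top view, collar (155,335) and scoop (420,250) look fine. Insert.

```bash
python3 -m jog '[{"fingers":50,"translation":[-0.002,-0.003,0.02],"spin":0},{"fingers":50,"translation":[-0.002,-0.003,0.045],"spin":0},{"fingers":50,"translation":[-0.002,-0.003,0.065],"spin":0},{"fingers":50,"translation":[-0.002,-0.003,0.075],"spin":0},{"fingers":50,"translation":[-0.002,-0.003,0.077],"spin":0}]';python3 -m jog '[{"fingers":50,"translation":[0,0,0],"spin":0},{"fingers":50,"translation":[0,0,0],"spin":0}]'
```

```text
clock: 25.98
position: [0.5197, 0.2601, 0.0345]
eef_rot: [-0.0, 0.612, 0.791, -0.001]
ft_force: [-3.4, -0.7, 8.8]
gripper_width: 0.699
clock: 26.22
position: [0.5197, 0.2601, 0.0345]
eef_rot: [-0.0, 0.612, 0.791, -0.0]
ft_force: [-5.1, -1.4, 5.6]
gripper_width: 0.696
```

```bash
python3 -m jog '[{"fingers":80,"translation":[0,0,0],"spin":0},{"fingers":80,"translation":[0,0,0],"spin":0},{"fingers":80,"translation":[0,0,0],"spin":0},{"fingers":80,"translation":[0,0,0],"spin":0}]';  python3 -m jog '[{"fingers":80,"translation":[0,0,-0.08],"spin":0},{"fingers":80,"translation":[0,0,-0.2],"spin":0},{"fingers":80,"translation":[0,0,-0.3],"spin":0},{"fingers":80,"translation":[0,0,-0.35],"spin":0},{"fingers":80,"translation":[0,0,-0.35],"spin":0}]'; python3 -c "
from h import *
plan(.5755,-.1525,.15,150)
c=capture('side');save(c,'side16.png',(180,100,290,220),5)"
```

```text
clock: 26.72
position: [0.5205, 0.2602, 0.0342]
eef_rot: [0.0, 0.612, 0.791, 0.0]
ft_force: [0.4, 0.1, -0.1]
gripper_width: 0.936
clock: 27.35
position: [0.5215, 0.2605, 0.1761]
eef_rot: [0.001, 0.612, 0.791, 0.002]
ft_force: [-0.5, -0.4, -0.1]
gripper_width: 0.939
pos [0.5215 0.2605 0.1761] head 14.5 | trans [-1.0334 -0.1286  0.0647] mm [-413.4  -51.5   25.9] spin 0.3711 deg 44.5 q6 0.02
```

View pics/side16.png

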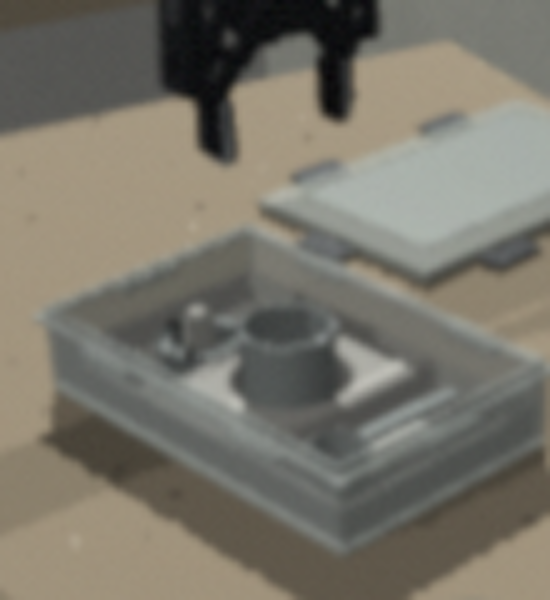

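Cup stands in the well. Now the lid.

```bash
python3 -m jog '[{"fingers":45,"translation":[-0.6,-0.07,0],"spin":0.2},{"fingers":45,"translation":[-0.6,-0.07,0],"spin":0.2},{"fingers":45,"translation":[-0.6,-0.07,0],"spin":0.2},{"fingers":45,"translation":[-0.6,-0.07,0],"spin":0.2},{"fingers":45,"translation":[-0.6,-0.07,0],"spin":0.2}]'; python3 -c "
from h import *
plan(.5755,-.1525,.10,150)"
```

```text
clock: 28.02
position: [0.5531, 0.017, 0.1723]
eef_rot: [-0.001, 0.765, 0.644, -0.001]
ft_force: [0.3, 0.2, -0.1]
gripper_width: 0.526
pos [0.5531 0.017  0.1723] head -9.8 | trans [-0.408   0.1278  0.1808] mm [-163.2   51.1   72.3] spin 0.1684 deg 20.2 q6 0.0
```

```bash
python3 -m jog '[{"fingers":45,"translation":[-0.408,0.128,0.1],"spin":0.168},{"fingers":45,"translation":[-0.408,0.128,0.1],"spin":0.168},{"fingers":45,"translation":[-0.408,0.128,0.1],"spin":0.168},{"fingers":45,"translation":[-0.408,0.128,0.1],"spin":0.168},{"fingers":45,"translation":[-0.408,0.128,0.1],"spin":0.168}]'; python3 -m jog '[{"fingers":45,"translation":[0,0,0],"spin":0},{"fingers":45,"translation":[0,0,0],"spin":0}]'; python3 - <<'E'
from h import *
plan(.5755,-.1525,.014,150)
for n in('top','side'):
    c=capture(n); W=cloud(c); t=W[...,2]
    save(c,n+'17.png',(120,120,440,340),2.2)
    def near(x,y,r,z0,z1): return W[(np.hypot(W[...,0]-x,W[...,1]-y)<r)&(t>z0)&(t<z1)]
    for q,x,y,r,z0,z1 in [("cuprim",.521,.26,.045,.055,.072),("sp",.5,.35,.03,.034,.047),("collar",.5,.35,.045,.018,.030),("rim",.52,.264,.2,.052,.0625),("scoop",.5415,.18,.075,.024,.034)]:
        P=near(x,y,r,z0,z1)
        if q=="rim": 
            P=P[np.hypot(P[:,0]-.521,P[:,1]-.26)>.06]
        if len(P)<5: print(n,q,len(P)); continue
        (cx,cy),(w,h),a=cv2.minAreaRect(P[:,:2].astype(np.float32)*1000)
        print(n,q,len(P),"rect",*np.round([cx,cy,w,h,a],1),"z",np.percentile(P[:,2],[5,50,95]).round(4))
    P=near(.521,.26,.045,.062,.072)
    if len(P)>10:
        A=np.c_[2*P[:,:2],np.ones(len(P))]; s=np.linalg.lstsq(A,(P[:,:2]**2).sum(1),rcond=None)[0]; print("circfit",s[:2].round(4),np.sqrt(s[2]+s[:2]@s[:2]).round(4))
E
```

```text
clock: 28.65
position: [0.5764, -0.1471, 0.133]
eef_rot: [-0.001, 0.864, 0.503, -0.001]
ft_force: [-0.2, 0.4, 0.1]
gripper_width: 0.526
clock: 28.9
position: [0.5772, -0.1471, 0.1346]
eef_rot: [0.0, 0.864, 0.504, 0.0]
ft_force: [-0.3, 0.1, -1.0]
gripper_width: 0.526
pos [ 0.5772 -0.1471  0.1346] head -29.5 | trans [-0.0139  0.0028  0.3015] mm [ -5.5   1.1 120.6] spin 0.004 deg 0.5 q6 0.08
top cuprim 154 rect 521.6 262.5 60.2 60.6 60.3 z [0.0571 0.0657 0.0694]
top sp 49 rect 501.0 350.9 19.5 18.1 85.8 z [0.036  0.0402 0.0447]
top collar 310 rect 500.3 350.4 58.8 89.0 16.7 z [0.0197 0.0245 0.0289]
top rim 955 rect 523.3 261.7 184.8 286.5 14.8 z [0.0525 0.0569 0.0617]
top scoop 588 rect 533.0 191.6 138.2 122.7 14.3 z [0.0252 0.0294 0.0331]
circfit [0.5216 0.2622] 0.0288
side cuprim 148 rect 519.1 260.1 63.1 59.7 23.6 z [0.0554 0.0623 0.0685]
side sp 22 rect 495.2 344.2 9.2 17.7 55.5 z [0.0349 0.0383 0.0423]
side collar 141 rect 494.2 350.7 89.6 55.9 83.3 z [0.0186 0.0237 0.0282]
side rim 720 rect 519.3 259.5 180.8 291.2 15.1 z [0.0526 0.0566 0.0617]
side scoop 364 rect 552.6 189.4 123.7 127.2 13.2 z [0.0248 0.0297 0.0327]
circfit [0.5181 0.2594] 0.0286
```

View pics/top17.png

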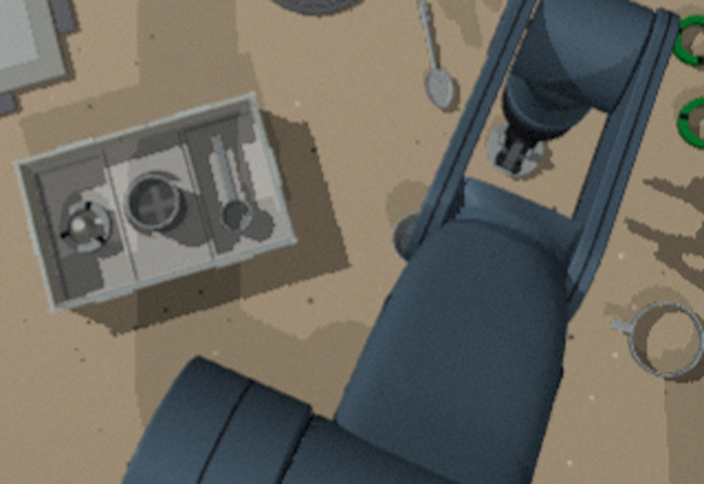

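View pics/side17.png

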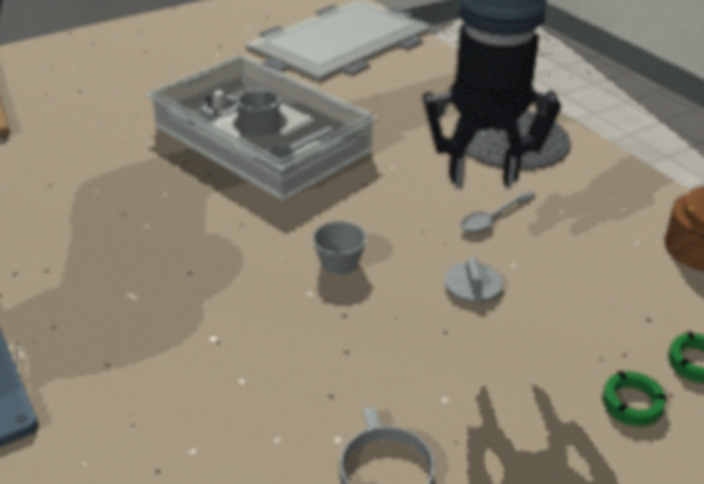

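Collar, cup and scoop all sit in place in both views (top: 85,225 / 155,200 / 230,180). Cup centre is (0.520, 0.261). Descend on the lid.

```bash
python3 -m jog '[{"fingers":45,"translation":[-0.014,0.003,0.12],"spin":0.004},{"fingers":45,"translation":[-0.014,0.003,0.22],"spin":0.004},{"fingers":45,"translation":[-0.014,0.003,0.22],"spin":0.004},{"fingers":45,"translation":[-0.014,0.003,0.22],"spin":0.004}]'; python3 -c "
from h import *
plan(.5757,-.1523,.014,150)
c=capture('side');save(c,'side18.png',(270,190,400,290),6)"
```

```text
clock: 29.5
position: [0.5763, -0.1542, 0.0477]
eef_rot: [0.001, 0.866, 0.499, 0.001]
ft_force: [0.8, -1.0, 0.5]
gripper_width: 0.528
pos [ 0.5763 -0.1542  0.0477] head -30.1 | trans [ 0.0034 -0.004   0.0843] mm [ 1.4 -1.6 33.7] spin -0.0008 deg -0.1 q6 0.08
```

View pics/side18.png

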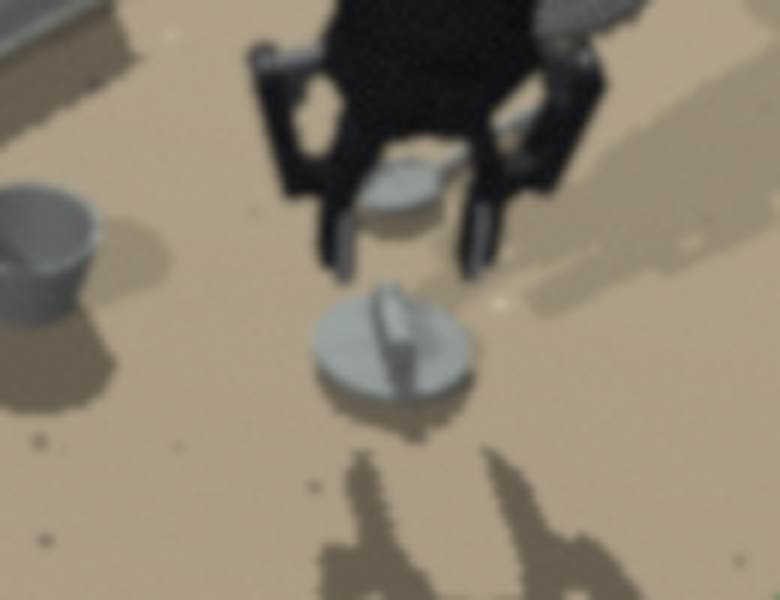

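Fingers are centred over the lid's bar at (395,315). Descend and grip.

```bash
python3 -m jog '[{"fingers":45,"translation":[0.003,-0.003,0.04],"spin":0},{"fingers":45,"translation":[0.003,-0.003,0.07],"spin":0},{"fingers":45,"translation":[0.003,-0.003,0.08],"spin":0},{"fingers":45,"translation":[0.003,-0.003,0.08],"spin":0},{"fingers":45,"translation":[0.003,-0.003,0.08],"spin":0}]'; python3 -m jog '[{"fingers":5,"translation":[0,0,0],"spin":0},{"fingers":5,"translation":[0,0,0],"spin":0},{"fingers":5,"translation":[0,0,0],"spin":0},{"fingers":5,"translation":[0,0,0],"spin":0},{"fingers":5,"translation":[0,0,0],"spin":0}]'; python3 -m jog '[{"fingers":5,"translation":[0,0,-0.1],"spin":0},{"fingers":5,"translation":[0,0,-0.2],"spin":0},{"fingers":5,"translation":[0,0,-0.3],"spin":0},{"fingers":5,"translation":[0,0,-0.35],"spin":0},{"fingers":5,"translation":[0,0,-0.35],"spin":0}]';  python3 -c "
from h import *
plan(.520,.261,.165,150)
c=capture('side');save(c,'side19.png',(250,130,400,290),4)
o=ctrl.observe();q=o['eef_rot'];R=Ro.from_quat([q[1],q[2],q[3],q[0]]).as_matrix()
W=cloud(c);L=(W-o['position'])@R
m=(c['img'].max(-1)>75)&(np.hypot(L[...,0],L[...,1])<.045)&(abs(L[...,2])<.03)
P=L[m];print(len(P),P.mean(0).round(4),cv2.minEnclosingCircle(P[:,:2].astype(np.float32)*1000),np.percentile(P[:,2],[5,50,95]))"
```

```text
clock: 30.18
position: [0.5751, -0.1525, 0.0145]
eef_rot: [0.0, 0.867, 0.499, 0.0]
ft_force: [-0.0, -0.5, 0.2]
gripper_width: 0.528
clock: 30.8
position: [0.5753, -0.1526, 0.0148]
eef_rot: [0.0, 0.867, 0.499, 0.0]
ft_force: [-0.8, -0.3, 5.0]
gripper_width: 0.123
clock: 31.42
position: [0.5756, -0.1527, 0.1555]
eef_rot: [0.001, 0.867, 0.499, 0.001]
ft_force: [0.0, 0.6, -1.7]
gripper_width: 0.124
pos [ 0.5756 -0.1527  0.1555] head -30.1 | trans [ 0.825  -0.6391 -0.0254] mm [ 330.  -255.6  -10.2] spin -0.0009 deg -0.1 q6 0.08
346 [-0.0106 -0.0021 -0.0027] ((-2.0955305099487305, 0.6803157329559326), 32.78822708129883) [-0.01754564  0.00106501  0.00370363]
```

View pics/side19.png

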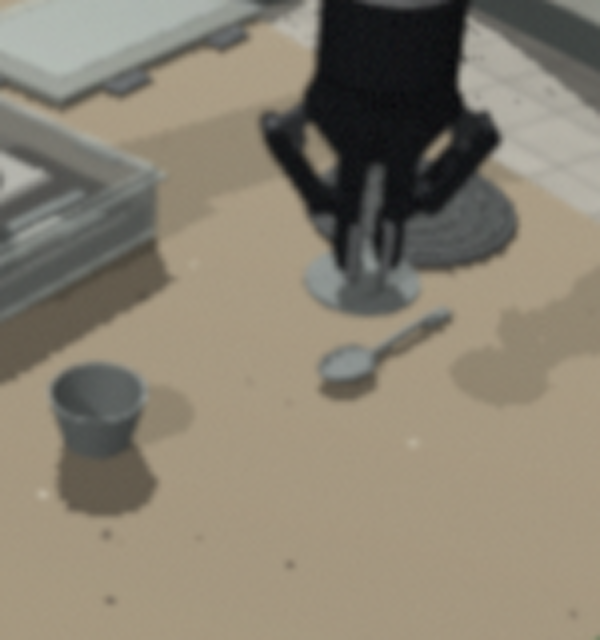

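Lid held level with about zero offset after allowing for camera bias. To the cup.

```bash
python3 -m jog '[{"fingers":5,"translation":[0.41,-0.32,-0.02],"spin":0},{"fingers":5,"translation":[0.41,-0.32,-0.02],"spin":0},{"fingers":5,"translation":[0.41,-0.32,-0.02],"spin":0},{"fingers":5,"translation":[0.41,-0.32,-0.02],"spin":0},{"fingers":5,"translation":[0.41,-0.32,-0.02],"spin":0}]'; python3 -m jog '[{"fingers":5,"translation":[0.415,-0.319,0],"spin":0},{"fingers":5,"translation":[0.415,-0.319,0],"spin":0},{"fingers":5,"translation":[0.415,-0.319,0],"spin":0},{"fingers":5,"translation":[0.415,-0.319,0],"spin":0},{"fingers":5,"translation":[0.415,-0.319,0],"spin":0}]'; python3 -m jog '[{"fingers":5,"translation":[0,0,0],"spin":0},{"fingers":5,"translation":[0,0,0],"spin":0},{"fingers":5,"translation":[0,0,0],"spin":0}]'; python3 -c "
from h import *
plan(.520,.261,.085,150)"
```

```text
clock: 32.1
position: [0.5455, 0.0549, 0.1609]
eef_rot: [-0.001, 0.866, 0.5, -0.001]
ft_force: [0.6, 0.1, -1.6]
gripper_width: 0.119
clock: 32.72
position: [0.5196, 0.2612, 0.1612]
eef_rot: [0.0, 0.866, 0.5, -0.001]
ft_force: [-0.1, 0.6, -1.0]
gripper_width: 0.119
clock: 33.1
position: [0.5198, 0.2601, 0.1623]
eef_rot: [0.0, 0.867, 0.498, -0.0]
ft_force: [-0.2, 0.6, -0.9]
gripper_width: 0.12
pos [0.5198 0.2601 0.1623] head -30.2 | trans [ 0.0022 -0.0008  0.1932] mm [ 0.9 -0.3 77.3] spin -0.0018 deg -0.2 q6 0.8
```

```bash
python3 -m jog '[{"fingers":5,"translation":[0.002,-0.001,0.07],"spin":0},{"fingers":5,"translation":[0.002,-0.001,0.14],"spin":0},{"fingers":5,"translation":[0.002,-0.001,0.18],"spin":0},{"fingers":5,"translation":[0.002,-0.001,0.185],"spin":0},{"fingers":5,"translation":[0.002,-0.001,0.185],"spin":0}]';  python3 - <<'E'
from h import *
plan(.520,.261,.0748,150)
o=ctrl.observe();q=o['eef_rot'];R=Ro.from_quat([q[1],q[2],q[3],q[0]]).as_matrix()
c=capture('side');save(c,'side20.png',(200,100,280,180),7)
W=cloud(c);L=(W-o['position'])@R
m=(c['img'].max(-1)>75)&(np.hypot(L[...,0],L[...,1])<.042)&(abs(L[...,2])<.009)
P=L[m];print(len(P),cv2.minEnclosingCircle(P[:,:2].astype(np.float32)*1000),c2w(c,[0,0,0])[0])
E
```

```text
clock: 33.72
position: [0.5201, 0.2623, 0.089]
eef_rot: [0.0, 0.867, 0.499, 0.001]
ft_force: [-0.4, -0.4, -0.9]
gripper_width: 0.115
pos [0.5201 0.2623 0.089 ] head -30.1 | trans [-0.0028  0.0014  0.0355] mm [-1.1  0.6 14.2] spin -0.0011 deg -0.1 q6 0.8
138 ((-2.915665864944458, 0.7906084656715393), 34.616798400878906) 0.07397360490573572
```

View pics/side20.png

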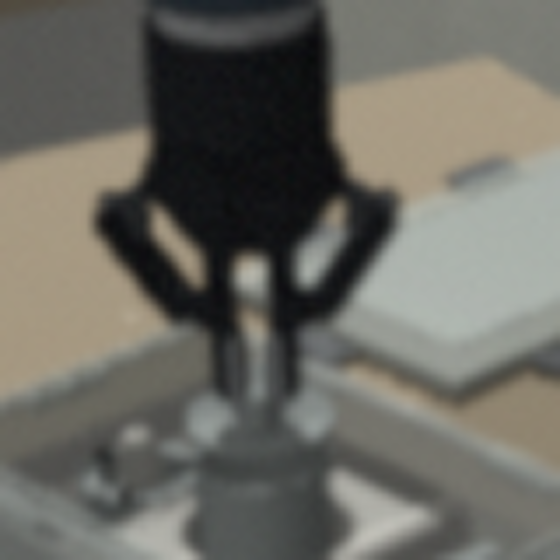

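The lid at (261,415) lies over the cup at (265,490). Lower in small steps.

```bash
python3 -m jog '[{"fingers":5,"translation":[-0.003,0.001,0.01],"spin":0},{"fingers":5,"translation":[-0.003,0.001,0.02],"spin":0},{"fingers":5,"translation":[-0.003,0.001,0.025],"spin":0},{"fingers":5,"translation":[-0.003,0.001,0.025],"spin":0}]'; python3 -m jog '[{"fingers":5,"translation":[0,0,0.004],"spin":0},{"fingers":5,"translation":[0,0,0.008],"spin":0},{"fingers":5,"translation":[0,0,0.009],"spin":0},{"fingers":5,"translation":[0,0,0.009],"spin":0}]'; python3 - <<'E'
from h import *
plan(.520,.261,.0748,150)
c=capture('side');save(c,'side21.png',(200,100,280,180),7)
E
```

```text
clock: 34.28
position: [0.519, 0.2609, 0.078]
eef_rot: [-0.0, 0.867, 0.499, -0.0]
ft_force: [0.6, -0.5, -1.0]
gripper_width: 0.121
clock: 34.78
position: [0.5192, 0.261, 0.0748]
eef_rot: [0.0, 0.867, 0.499, 0.0]
ft_force: [-0.1, -0.5, 1.5]
gripper_width: 0.117
pos [0.5192 0.261  0.0748] head -30.1 | trans [ 0.0011  0.0018 -0.    ] mm [ 0.4  0.7 -0. ] spin -0.001 deg -0.1 q6 0.8
```

View pics/side21.png

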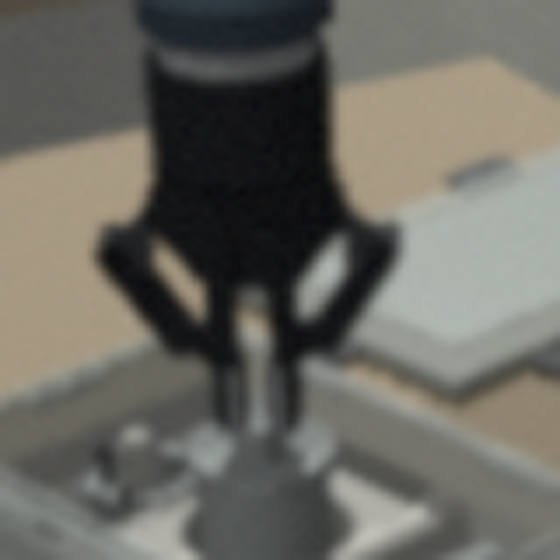

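Full depth reached with only slight contact force, so the plug is in. Release and retreat.

```bash
python3 -m jog '[{"fingers":30,"translation":[0,0,0],"spin":0},{"fingers":30,"translation":[0,0,0],"spin":0},{"fingers":30,"translation":[0,0,0],"spin":0},{"fingers":30,"translation":[0,0,0],"spin":0}]'; python3 -m jog '[{"fingers":30,"translation":[0,0,-0.06],"spin":0},{"fingers":30,"translation":[0,0,-0.15],"spin":0},{"fingers":30,"translation":[0,0,-0.25],"spin":0},{"fingers":30,"translation":[0,0,-0.3],"spin":0},{"fingers":30,"translation":[0,0,-0.3],"spin":0}]'; python3 -m jog '[{"fingers":30,"translation":[-0.6,0.2,0],"spin":0},{"fingers":30,"translation":[-0.6,0.2,0],"spin":0},{"fingers":30,"translation":[-0.6,0.2,0],"spin":0},{"fingers":30,"translation":[-0.6,0.2,0],"spin":0},{"fingers":30,"translation":[-0.6,0.2,0],"spin":0}]'; python3 - <<'E'
from h import *
plan(.520,.261,.0748,150)
for n in('top','side'):
    c=capture(n); W=cloud(c); t=W[...,2]
    save(c,n+'22.png',(130,160,250,250) if n=='top' else (180,130,290,220),6)
    def near(x,y,r,z0,z1): return W[(np.hypot(W[...,0]-x,W[...,1]-y)<r)&(t>z0)&(t<z1)]
    for q,x,y,r,z0,z1 in [("lid",.52,.261,.035,.063,.078),("bar",.52,.261,.04,.082,.095),("cuprim",.521,.26,.045,.05,.06),("collar",.4985,.348,.034,.018,.030),("scoophandle",.5515,.1835,.05,.0255,.036)]:
        P=near(x,y,r,z0,z1)
        if len(P)<5: print(n,q,len(P)); continue
        (cx,cy),(w,h),a=cv2.minAreaRect(P[:,:2].astype(np.float32)*1000)
        A=np.c_[P[:,:2]-P[:,:2].mean(0),np.ones(len(P))];pl=np.linalg.lstsq(A,P[:,2],rcond=None)[0]
        print(n,q,len(P),"rect",*np.round([cx,cy,w,h,a],1),"z",np.percentile(P[:,2],[5,50,95]).round(4),"slope",pl[:2].round(3))
    for q in("sauce_cup","egg_ring","teaspoon","scoop"):
        print(n,q,[(c2w(c,d['xyz']).round(3).tolist(),round(d['confidence'],2)) for d in landmark_of(n,q)[:3]])
E
```

```text
clock: 35.33
position: [0.5192, 0.261, 0.0747]
eef_rot: [0.0, 0.867, 0.499, 0.0]
ft_force: [0.5, -0.1, 0.4]
gripper_width: 0.353
clock: 35.95
position: [0.5202, 0.2613, 0.1965]
eef_rot: [0.001, 0.867, 0.499, 0.002]
ft_force: [1.0, -0.0, -0.6]
gripper_width: 0.348
clock: 36.58
position: [0.4665, 0.0097, 0.1933]
eef_rot: [-0.0, 0.868, 0.496, -0.001]
ft_force: [0.4, -0.3, -0.8]
gripper_width: 0.349
pos [0.4665 0.0097 0.1933] head -30.5 | trans [ 0.6098 -0.2027  0.2957] mm [243.9 -81.1 118.3] spin -0.0039 deg -0.5 q6 0.31
top lid 463 rect 522.1 262.7 62.4 64.7 1.1 z [0.0667 0.0711 0.0756] slope [ 0.    -0.007]
top bar 79 rect 522.3 262.2 40.7 11.6 58.9 z [0.0849 0.0887 0.0923] slope [-0.01   0.022]
top cuprim 7 rect 502.4 242.4 4.5 29.6 48.1 z [0.0505 0.0536 0.055 ] slope [-0.155 -0.185]
top collar 263 rect 500.7 349.1 59.8 57.4 62.0 z [0.0204 0.0245 0.0287] slope [-0.     0.006]
top scoophandle 251 rect 550.9 183.6 88.2 96.6 44.3 z [0.0263 0.0297 0.0346] slope [ 0.023 -0.023]
top sauce_cup [([0.468, -0.039, 0.001], 0.46), ([0.522, 0.261, 0.008], 0.16)]
top egg_ring [([0.351, -0.312, 0.002], 0.68)]
top teaspoon [([0.699, -0.059, 0.002], 0.58)]
top scoop [([0.54, 0.174, 0.004], 0.67)]
side lid 177 rect 518.4 259.3 61.7 63.5 54.7 z [0.0641 0.0713 0.0742] slope [0.035 0.009]
side bar 29 rect 517.1 258.0 38.1 11.5 57.8 z [0.0826 0.0873 0.0895] slope [ 0.133 -0.027]
side cuprim 58 rect 513.1 243.3 31.3 59.1 71.7 z [0.0508 0.055  0.0593] slope [-0.028 -0.035]
side collar 92 rect 492.9 345.6 54.4 52.2 64.2 z [0.0197 0.0241 0.0272] slope [ 0.033 -0.034]
side scoophandle 149 rect 547.7 202.0 90.7 56.5 18.0 z [0.0265 0.0301 0.0324] slope [ 0.022 -0.03 ]
side sauce_cup [([0.469, -0.043, 0.004], 0.71)]
side egg_ring [([0.352, -0.313, -0.003], 0.56)]
side teaspoon [([0.518, 0.257, 0.062], 0.71), ([0.693, -0.058, 0.001], 0.52)]
side scoop [([0.542, 0.187, 0.008], 0.48)]
```

View pics/top22.png

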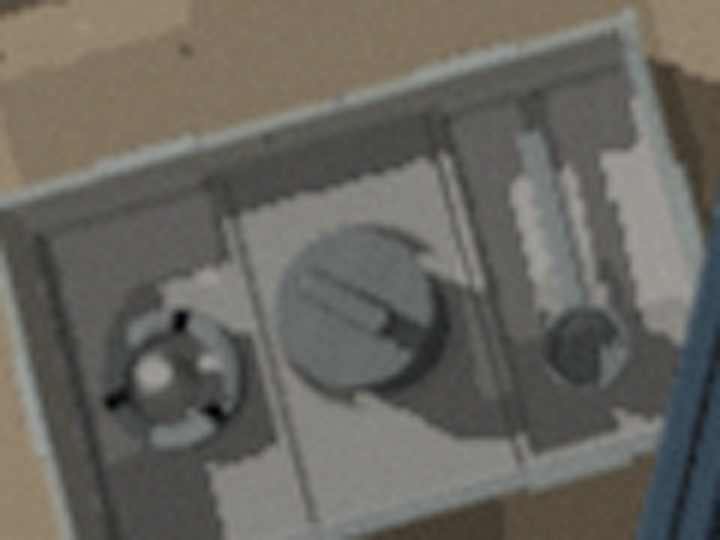

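View pics/side22.png

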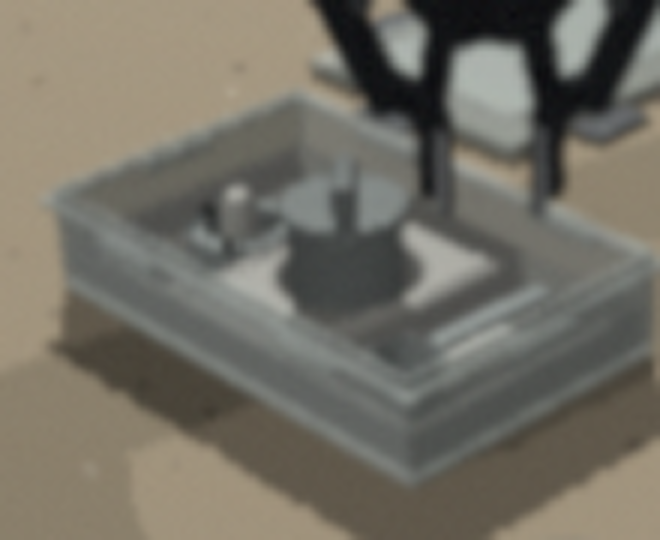

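All checks agree: lid top at 71 mm, bar top at 88 mm, collar top at 24.5 mm, scoop rim and handle at 30 mm. Look-alikes haven't moved. Settle and hand in.

```bash
python3 -m jog '[{"fingers":30,"translation":[0,0,0],"spin":0},{"fingers":30,"translation":[0,0,0],"spin":0},{"fingers":30,"translation":[0,0,0],"spin":0},{"fingers":30,"translation":[0,0,0],"spin":0}]'; python3 -c "
from h import *
print(workorder.close_job())"
```

```text
clock: 37.58
position: [0.4679, 0.0132, 0.1947]
eef_rot: [0.0, 0.867, 0.499, 0.0]
ft_force: [-0.2, -1.1, 0.1]
gripper_width: 0.35
the job is handed in; nothing more can be done
None
```

All four parts are put away and the job is handed in at about 37.6 s. The bladed cup stands in the well with its lid on, the grey steel collar lies over the spindle, and the scoop is on its bowl in the long tray. The hand-in gives no verdict.

Last checks, from both cameras with the arm moved clear:
- **Lid:** disc top at 71 mm (70 expected), level in the top view, and its centre within about 2 mm of the cup's.
- **Collar:** top at 24.5 mm (24 expected), about 2 mm off the spindle in the top view.
- **Scoop:** handle top at 30 mm, as expected on the tray floor. I placed it about 8 mm off the tray's middle on purpose, to keep the gripper clear of the box wall.
- **Look-alikes:** the sauce cup, egg ring and teaspoon were found within about 5 mm of where they started, and I left the green rings alone.

Three readings disagreed:
- **Camera offset:** the two cameras differ by 3–6 mm, so I used their mean for positions.
- **Lid tilt:** the side camera's fits to the lid were sparse and showed slopes of 0.035 on the disc and 0.13 on the bar. I took these as edge noise, since the pictures and the top view show it level.
- **Detection:** the network once reported the seated lid as a teaspoon; the real teaspoon was found in its place.

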